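# Weigh a coated sample panel

### The job

Weigh the orange sample panel: take it by its tab, draw it out of the leaning stack without toppling or shifting the other panels, and hang it by its hole on the hook of the spring scale. Lower it gently until the scale carries its whole weight before you let go, so that the hook neither jerks nor hits its end stop, and leave the panel hanging free and still for the reading. Leave the bottle, the power brick and the small case where they are.

Things in the scene. Friction and masses are not known exactly. Their poses are not given: they have to be found in the camera images.
- panel_orange: The panel to be weighed: orange, 160 mm wide (y), 120 mm tall (z), 6 mm thick (x = face normal, towards the stand's back while it leans); 0.18 to 0.48 kg. Origin: centre of its foot edge. 26 mm hole at y = 0, z = 98; grip tab 24 mm wide centred at y = +19, rising to z = 160. It is second or third of four panels standing face to face, so at least one is before and one behind it.
- panel_orange_tab (a point): Centre of the orange panel's tab, 140 mm above its foot edge and 20 mm below the tab's top; the other panels' upper edges (between their own tabs) lie 20 mm below this point.
- panel_orange_hole (a point): Centre of the orange panel's hanging hole (26 mm across, 98 mm above its foot edge, on the middle of its width).
- panel_white: Made exactly like the orange panel but white, its tab centred at y = -57 mm, so that no two tabs stand behind one another. Same axes and origin.
- panel_green: Made exactly like the orange panel but dark green, its tab centred at y = -19 mm, so that no two tabs stand behind one another. Same axes and origin.
- panel_grey: Made exactly like the orange panel but slate grey, its tab centred at y = +57 mm, so that no two tabs stand behind one another. Same axes and origin.
- stand: Fixed grey sheet-steel stand. Origin: underside. x = to its back, z up. The panels' feet stand on its level rubber floor (8 mm above the bench) behind an 18 mm lip; they lean back 12 degrees (tops towards +x) on a back sheet 100 mm tall, lower than they are. Only their lean keeps them there: a panel not drawn in its own plane pushes the others over.
- scale: Fixed bench spring scale: dark foot 110 x 100 x 14 mm, white square column 36 mm wide and 140 mm tall, steel stem out of its top with a hook. Origin: underside of the foot, on the column's axis. z up; -x = the way the hook points (roughly to the robot).
- scale_hook (a joint): How far the sprung stem and hook are pressed down, in m: 0 = unloaded, end stop at 0.100. Spring 60 N/m (16 mm per 100 g, the first 2 mm are preload), lightly damped: a panel of 0.18 to 0.48 kg settles at about 0.027 to 0.077, and one let go too early or pressed too low makes it bounce. Moving faster than 0.11 m/s up or down counts as a jerk.
- hook_seat (a point): Top of the hook's 8 mm steel rod at its lowest point, where the hole's upper rim comes to rest; 257 mm above the bench and 52 mm before the column's axis (scale -x) while unloaded; moves with the hook. From here the rod rises gently back to the stem.
- hook_tip (a point): Middle of the hook's rounded upturned end: 25 mm before the seat (scale -x); the tip's highest point is 12 mm above the seat. Nothing stands above the hook.
- bottle: White bottle with a blue pump cap, 58 mm across and 121 mm tall, loose; a bystander. Origin: centre of its underside.
- brick: Black power brick lying flat, 119 x 52 x 32 mm, loose; a bystander. Origin: centre of its underside.
- case: Small dark grey case, 53 x 65 x 25 mm, loose; a bystander. Origin: centre of its underside.

How it is judged:
By the outcome, as a careful person would: the job done as asked, in the order asked, and still so for the second after the job is handed in, with the robot touching nothing.
It also fails if it takes over 56 s, if anything falls off the work surface, if the arm or the gripper's body presses on something with over 40 N, if the wrist force passes 120 N, or if a joint passes its speed limit or range.

### The arm

A 7-joint arm with a two-finger parallel gripper is mounted at the origin on a cart in front of the work surface, level with it; the furniture and walls round the work are solid. World frame = base frame: x ahead of the robot, y to its left, z up, the work surface at z = 0. Lengths are in m, angles in rad, forces in N, time in s.
With the tool pointing down it reaches from about 0.4 to 0.85 m from the base axis. Payload 4.5 kg.
Tool frame: the origin (TCP) lies at the very end of the fingers, on their centre line; the grasp point (between the pads) lies 19 mm behind it (r.grip_depth is the distance from the TCP to the grasp point, in m); z points along the fingers, x is the direction in which the jaws open and shut, and the axes are right-handed (so a half turn about z gives the same grasp; the last joint's range is limited). The gripper opens to 88 mm and grips with 3 to 60 N. Pads are 18 mm wide; open, the fingers measure 123 mm over their backs; the gripper's body (75 mm by 187 mm) begins 45 mm behind the grasp point.
Start: joints at [-1.139, 0.689, -0.195, 1.565, 0.157, 0.902, -0.215], TCP at [0.242, 0.576, 0.21] pointing down, gripper open.
Joint ranges: [-3.01, 3.01], [-0.46, 2.08], [-1.47, 1.51], [0.13, 2.56], [-1, 4.14], [0.04, 2.09], [-2.66, 2.66]. Speed limits (rad/s): [2.57, 2.57, 3.14, 3.14, 3.14, 3.14, 3.14].

### API

Orientations are given as a unit quaternion [x, y, z, w].
In Python, from plant import r gives the robot as it stands. The module is installed in compiled form; this text tells all that it offers.
- The arm moves only by the shell command python3 -m jog 'ROWS' [FORCE]. ROWS is JSON, a list of rows, each a list of 5 numbers: the shift along the tool's x, y, z in units of 1 m (1.0 is 1 m), then the turn about the tool's z in units of 360 degrees (1.0 is 360 degrees), then the closure, from 0 (fully open) to 1 (shut). In form: [[dx, dy, dz, yaw, fingers], ...]. A call has 1 to 20 rows; each row shifts and turns the commanded pose from where the row before left it, along the tool's axes as they then stand; what a row does not reach is not made up. A row lasts 1/10 s, in which the tool goes at most 50 mm and 8.59 degrees, less where a joint would pass 70% of its speed; a pose out of reach is approached as far as the arm can. A call with a number of a shift or a turn outside -1 to 1 is refused whole. A call with a gripper value outside its range is refused whole. The fingers move at their own pace and stop on an object; FORCE is the grip in N (left out, the last holds). Time passes only in rows, so rows that do not move let the fingers close. It gives the time, the measured TCP pose, the force and the opening at its end, in the units of the state.
- r.get_state(): the state, without advancing time (a new reading comes with each control period).
- r.snapshot(name): name is "scene" or "top" or "wrist"; returns the picture (480x640x3 uint8, red, green, blue); there is no depth.
- r.get_calibration(name): a dict with "mtx" (3x3 intrinsics, pixels), "dist" ([k1, k2, p1, p2, k3] as OpenCV has them; the pictures are not rectified), "R" (3x3) and "t" (3): a world point X has camera coordinates R X + t. Camera axes: x right, y down, z forward; pixel columns grow to the right and rows downward; lengths in m; the calibration is good to about 2 mm. A picture is of the moment at which its call begins: read the wrist's pose just before it. get_calibration takes no time and is no camera call; for the wrist camera it gives the pose at the moment of the call.
- r.finish_job(): hands the job in, once; it reports no verdict.
Trained networks look in the newest picture that a camera, given by its name, has taken for a name from the list of things; names that differ only in an ending like _2 or _b are one class to them, and where a whole thing is asked for, a point or a joint stands for the part that bears it (a point fixed in the world has none). Each returns a list of dicts, best first, with "score" (0 to 1); they miss things now and then, are a little off and sometimes report something else, mostly with a low value. They report only what shows in the picture. A call takes as long as a camera call.
- r.cut_out(thing, camera): "pixels" (480x640 bool, what is visible of it) and "rect" ([left, top, right, bottom] in pixels, round what is visible of it).
The state is a dict: "clock": time; "q": joint angles; "qd": joint speeds; "joint_torque": joint torques, N m; "tool_pos": TCP position; "eef_rot": TCP orientation; "contact_force": force on the tool from outside, world axes, zero at the start; "moment": the same for the moment, N m; "opening": opening from 0.0 (shut) to 1.0 (fully open).
Only numpy, scipy, OpenCV 4.12 (cv2) and the standard library are available. Lean on these libraries where they do the work, as an engineer would, in place of code of your own. Each camera call takes 0.05 s, during which the arm holds its last target.

## Working session

There is one attempt and no reset: what is moved stays moved. The work goes in short steps, Python scripts to look and compute and a shell command to move; the robot and the scene stay as the last step left them, time stands still between calls to the robot, and variables do not carry over. Pictures are saved under pics/ and viewed, and the job is handed in when it is done.

```bash
mkdir -p pics; ls
python3 - <<'E'
from plant import r
import cv2
s=r.get_state()
for k in s: print(k,s[k])
for n in("scene","top","wrist"):
    im=r.snapshot(n); cv2.imwrite(f"pics/{n}0.png",im[:,:,::-1]); c=r.get_calibration(n); print(n,c)
E
```

```text
pics
clock 0.0
q [-1.13920444  0.69001124 -0.19451342  1.56630227  0.15729272  0.90248864
 -0.2150891 ]
qd [-1.00451423e-03 -1.15328354e-03 -3.52678125e-04 -3.43576576e-04
  2.52498176e-04  9.75468031e-05  1.16644086e-03]
joint_torque [ 3.42880085e-04 -5.27562475e+01 -1.26707654e+00 -1.53426701e+01
 -5.26945945e-02  6.58963530e-03  1.63904924e-04]
tool_pos [0.24190333 0.57556713 0.20910417]
eef_rot [ 8.32857694e-01  5.53486436e-01 -7.22375472e-04  5.52544201e-04]
contact_force [ 0.21661676  0.14280549 -0.22219966]
moment [-0.01291475  0.03284783  0.04393641]
opening 0.9984570142948173
scene {'mtx': array([[439.98442079,   0.        , 320.55994039],
       [  0.        , 439.98442079, 235.65008547],
       [  0.        ,   0.        ,   1.        ]]), 'dist': array([-0.01570146,  0.        ,  0.        ,  0.        ,  0.        ]), 'R': array([[ 0.81928767, -0.57328881, -0.01037595],
       [-0.30396578, -0.41891163, -0.85563885],
       [ 0.48618157,  0.7041683 , -0.51746932]]), 't': array([-0.24265148,  0.42081458,  0.48782156])}
top {'mtx': array([[550.96700721,   0.        , 309.4
[... 187 characters left out ...]
     ]), 'R': array([[-0.00718925, -0.99984636,  0.01598683],
       [-0.98814017,  0.00465098, -0.15348409],
       [ 0.15338616, -0.01690066, -0.98802179]]), 't': array([0.292665  , 0.52064859, 1.32614241])}
wrist {'mtx': array([[367.01533018,   0.        , 319.59352136],
       [  0.        , 367.01533018, 242.32431342],
       [  0.        ,   0.        ,   1.        ]]), 'dist': array([-0.07707463,  0.        ,  0.        ,  0.        ,  0.        ]), 'R': array([[ 3.87081162e-01,  9.22045326e-01, -7.68893952e-04],
       [ 8.89076192e-01, -3.73019227e-01,  2.65330323e-01],
       [ 2.44359772e-01, -1.03387975e-01, -9.64157263e-01]]), 't': array([-0.62333372, -0.03657824,  0.38850992])}
```

View pics/scene0.png

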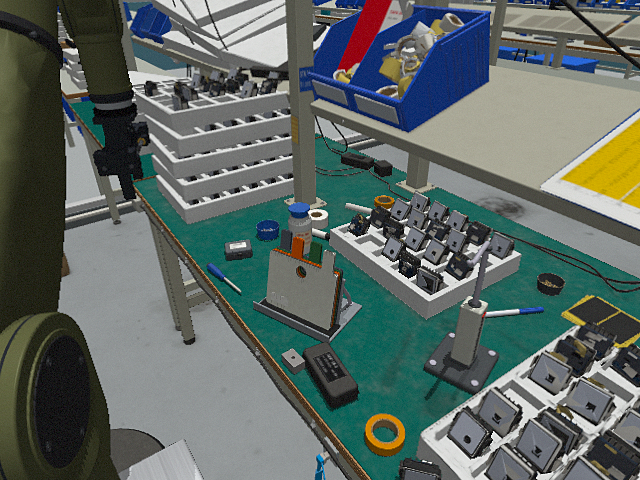

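View pics/top0.png

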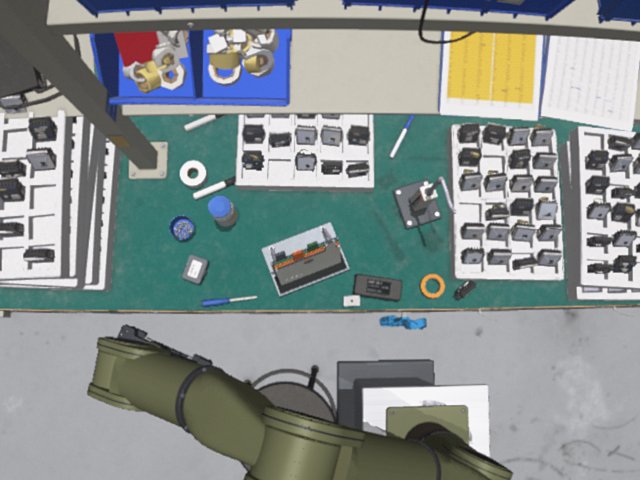

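View pics/wrist0.png

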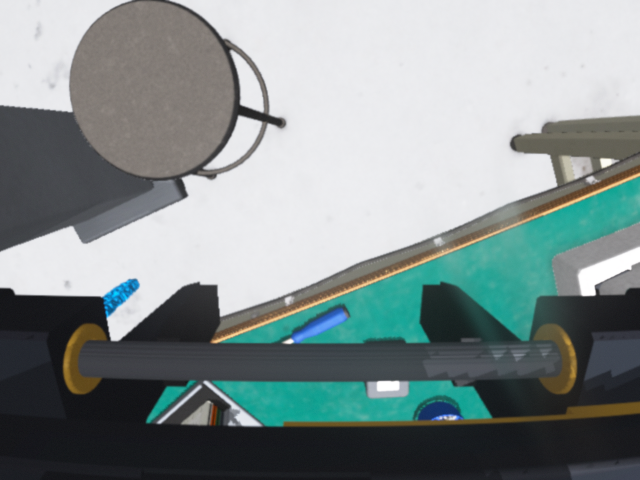

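The scene picture shows the stack at about (305,285): white panel in front, orange tab at (298,247). The scale is at (465,340) and the bystanders are around them. In the top picture the stack is at (305,258) and the scale at (420,200). Next I'll measure with the cut-outs.

```bash
cat > h.py <<'E'
import numpy as np, cv2
from plant import r
def proj(n,P,c=None):
    c=c or r.get_calibration(n)
    rv,_=cv2.Rodrigues(c['R']); p,_=cv2.projectPoints(np.float64(P).reshape(-1,3),rv,c['t'],c['mtx'],c['dist']); return p.reshape(-1,2)
def ray(c,uv):
    u=cv2.undistortPoints(np.float64(uv).reshape(-1,1,2),c['mtx'],c['dist']).reshape(-1,2)
    d=np.c_[u,np.ones(len(u))]@c['R']; d/=np.linalg.norm(d,axis=1,keepdims=True)
    return -c['R'].T@c['t'],d
def atz(c,uv,z):
    o,d=ray(c,uv); return o+d*((z-o[2])/d[:,2])[:,None]
def tri(obs):
    A=np.zeros((3,3));b=np.zeros(3);L=[]
    for c,uv in obs:
        o,d=ray(c,uv);M=np.eye(3)-np.outer(d[0],d[0]);A+=M;b+=M@o;L.append((o,M))
    x=np.linalg.solve(A,b); return x,[np.linalg.norm(M@(x-o)) for o,M in L]
E
python3 - <<'E'
from h import *
for n in("scene","top"):
    im=r.snapshot(n); ov=im.copy()
    for t in ["panel_orange","panel_white","panel_green","panel_grey","stand","scale","scale_hook","hook_seat","bottle","brick","case"]:
        L=r.cut_out(t,n)
        for d in L[:2]:
            p=d['pixels']; print(n,t,round(d['score'],2),d['rect'],p.sum(),np.argwhere(p).mean(0)[::-1].round(1))
        if L:
            ov[L[0]['pixels']]=(ov[L[0]['pixels']]*.4+.6*np.random.randint(0,255,3)).astype('uint8')
    a=(220,190,380,350) if n=="scene" else (240,160,460,300)
    s=im[a[1]:a[3],a[0]:a[2]]; cv2.imwrite(f"pics/{n}c.png",cv2.resize(s,None,fx=3.6,fy=3.6,interpolation=cv2.INTER_CUBIC)[:,:,::-1])
E
```

```text
scene panel_orange 0.89 [290.0, 238.9, 337.7, 277.2] 320 [301.  252.7]
scene panel_orange 0.43 [464.9, 241.5, 494.4, 302.6] 571 [480.1 268.2]
scene panel_white 0.95 [267.3, 249.9, 340.1, 333.4] 4072 [303. 287.]
scene panel_white 0.48 [301.7, 341.4, 360.9, 408.0] 2196 [329.8 374.9]
scene panel_green 0.76 [306.0, 243.9, 341.3, 275.3] 276 [315.8 253.6]
scene panel_grey 0.75 [282.2, 227.3, 342.9, 318.5] 305 [294.1 248.2]
scene stand 0.71 [254.3, 277.5, 359.3, 341.6] 1823 [314.3 316.2]
scene scale 0.83 [425.1, 239.9, 502.2, 391.1] 4498 [466.7 339.3]
scene scale_hook 0.61 [468.3, 241.6, 493.9, 305.9] 563 [480.  267.9]
scene hook_seat 0.63 [468.2, 242.2, 493.2, 303.8] 630 [480.1 267.8]
scene bottle 0.57 [286.4, 204.7, 312.2, 255.8] 816 [300.4 223.1]
scene brick 0.93 [300.2, 339.9, 360.7, 407.6] 2180 [329.7 374.6]
scene case 0.61 [224.5, 238.8, 252.2, 258.4] 447 [238.  249.2]
top panel_orange 0.58 [274.4, 249.3, 326.6, 270.7] 130 [299.3 256. ]
top panel_white 0.87 [276.4, 239.8, 340.3, 282.9] 1282 [310.3 263.1]
top panel_green 0.5 [273.5, 244.8, 322.0, 263.7] 109 [312.1 247.4]
top panel_grey 0.55 [422.9, 179.4, 457.2, 215.2] 241 [442.  190.4]
top panel_grey 0.51 [277.8, 242.4, 322.3, 261.1] 91 [283.3 255.6]
top stand 0.88 [260.8, 221.1, 349.4, 296.5] 2002 [302.5 257.8]
top stand 0.39 [271.5, 243.0, 335.6, 265.7] 195 [304.9 251. ]
top scale 0.58 [392.3, 176.5, 453.7, 226.8] 1806 [419.5 202.1]
top scale_hook 0.5 [424.0, 173.7, 455.6, 212.1] 265 [442.8 191.2]
top hook_seat 0.5 [427.9, 177.4, 457.4, 213.2] 237 [441.6 189.6]
top bottle 0.97 [208.1, 197.8, 237.4, 227.1] 684 [222.2 210.4]
top brick 0.89 [351.9, 273.8, 402.7, 299.5] 1017 [376.8 287.2]
top brick 0.59 [261.5, 220.8, 349.7, 298.4] 1888 [302.5 258.2]
top case 0.88 [182.7, 254.0, 208.1, 283.4] 529 [195.3 269.2]
```

Run:
```python
import cv2
s=cv2.imread("pics/scene0.png")[220:400,400:540]; cv2.imwrite("pics/scaleC.png",cv2.resize(s,None,fx=3.3,fy=3.3,interpolation=cv2.INTER_CUBIC))
```

```text
(no output)
```

View pics/scenec.png

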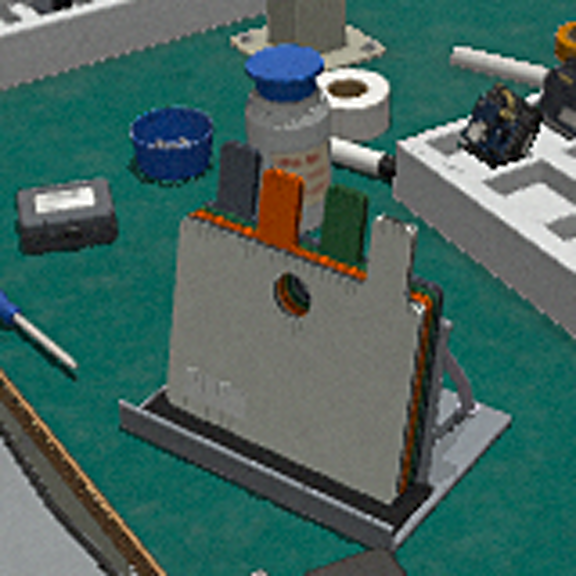

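View pics/topc.png

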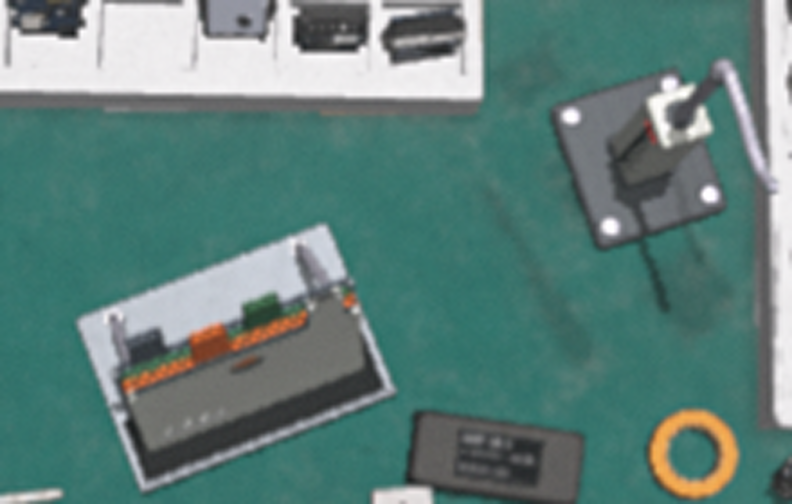

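View pics/scaleC.png

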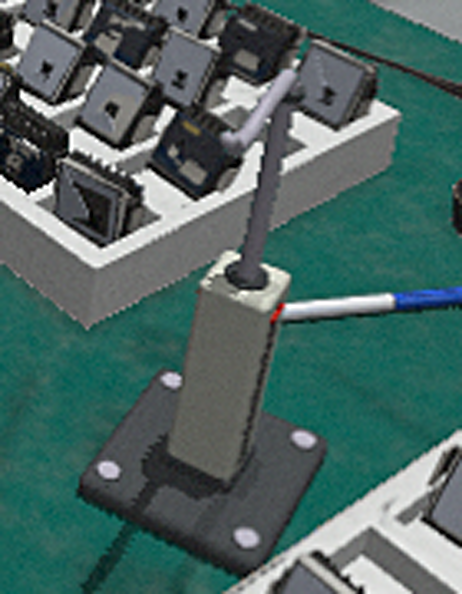

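Run:
```python
from h import *
S=r.get_calibration("scene");T=r.get_calibration("top")
s=lambda u,v:[220+u/3.6,190+v/3.6]; t=lambda u,v:[240+u/3.6,160+v/3.6]; k=lambda u,v:[400+u/3.3,220+v/3.3]
prs={"or_top_L":(s(265,174),t(191,327)),"or_top_R":(s(303,181),t(226,325)),"gr_top_L":(s(222,143),t(130,333)),"green_top_R":(s(367,190),t(280,292)),
"white_hole":(s(293,295),t(247,362)),"wh_topL":(s(184,217),t(124,386)),
"tip":(k(231,139),t(773,186)),"stemtop":(k(293,80),t(722,66)),"wbotL":(s(168,400),t(143,455)),}
for n,(a,b) in prs.items(): x,e=tri([(S,a),(T,b)]); print(n,x.round(4),np.round(e,4))
print("plane165",atz(S,s(284,177),.165).round(4),atz(T,t(208,326),.165).round(4))
# column top & foot corners (top view)
print("coltop",atz(T,t(680,116),.154).round(4),atz(S,k(246,275),.154).round(4))
for p in [(552,103),(672,68),(724,208),(598,250)]: print("foot",atz(T,t(*p),.014).round(4))
for p in [(82,322),(325,224),(393,393),(142,490)]: print("stand",atz(T,t(*p),.008).round(4))
```

```text
or_top_L [0.468  0.33   0.1584] [0.0031 0.0031]
or_top_R [0.4724 0.3063 0.1634] [0.0013 0.0013]
gr_top_L [0.4638 0.3679 0.1616] [0.0033 0.0033]
green_top_R [0.4918 0.2729 0.1676] [0.0006 0.0006]
white_hole [0.4555 0.2927 0.1035] [0.0008 0.0008]
wh_topL [0.4366 0.3727 0.1195] [0.0014 0.0014]
tip [ 0.5392 -0.0136  0.2641] [0.0012 0.0012]
stemtop [0.6145 0.0101 0.2531] [0.0015 0.0015]
wbotL [0.4047 0.3625 0.0068] [0.0042 0.0042]
plane165 [[0.4662 0.313  0.165 ]] [[0.4705 0.318  0.165 ]]
coltop [[0.6063 0.0141 0.154 ]] [[ 5.97e-01 -2.00e-04  1.54e-01]]
foot [[0.6491 0.0725 0.014 ]]
foot [[ 0.6751 -0.0156  0.014 ]]
foot [[ 0.5725 -0.0487  0.014 ]]
foot [[0.5425 0.0432 0.014 ]]
stand [[0.494  0.4069 0.008 ]]
stand [[0.563  0.2358 0.008 ]]
stand [[0.4429 0.1898 0.008 ]]
stand [[0.3765 0.3649 0.008 ]]
```

Run:
```python
from h import *
from scipy.spatial.transform import Rotation as Ro
s=r.get_state();c=r.get_calibration("wrist")
M=Ro.from_quat(s['eef_rot']).as_matrix(); p=s['tool_pos']
print(M.round(3)); C=-c['R'].T@c['t']; print("cam in tool",(M.T@(C-p)).round(4)); print("cam axes in tool (rows)",(c['R']@M).round(3))
print("tcp px",proj("wrist",p),proj("wrist",p+M@[0,0,-.019]),proj("wrist",p+M@[0.0,0,.05]),proj("wrist",p+M@[0.0,0,.15]))
```

```text
[[ 0.387  0.922  0.   ]
 [ 0.922 -0.387  0.   ]
 [ 0.     0.    -1.   ]]
cam in tool [-0.0011 -0.0681 -0.1745]
cam axes in tool (rows) [[ 1.    -0.    -0.001]
 [ 0.     0.964 -0.265]
 [ 0.001  0.265  0.964]]
tcp px [[321.54739774 280.37158704]] [[321.78512721 295.47556377]] [[321.09713241 251.82612749]] [[320.58816047 219.65492113]]
```

```bash
python3 -m jog '[[0,0,-0.008,0.0218,0],[0,0,-0.008,0.0218,0],[0,0,-0.008,0.0218,0],[0,0,-0.008,0.0218,0],[0,0,-0.009,0.0218,0],[0,0,-0.009,0.0218,0],[0.006,0.016,0,0,0],[0.01,0.026,0,0,0],[0.0112,0.03,0,0,0],[0.0112,0.03,0,0,0],[0.0112,0.03,0,0,0],[0.0112,0.03,0,0,0],[0.0112,0.03,0,0,0],[0.0112,0.03,0,0,0],[0.0112,0.03,0,0,0],[0.0112,0.03,0,0,0],[0.01,0.026,0,0,0],[0.006,0.016,0,0,0],[0,0,0,0,0],[0,0,0,0,0]]'
python3 - <<'E'
from h import *
im=r.snapshot("wrist");cv2.imwrite("pics/w1.png",im[:,:,::-1])
im=r.snapshot("scene");cv2.imwrite("pics/s1.png",im[:,:,::-1])
from scipy.spatial.transform import Rotation as Ro
s=r.get_state();print(s['tool_pos'],Ro.from_quat(s['eef_rot']).as_matrix().round(3),s['q'].round(2),s['contact_force'])
E
```

```text
clock: 3.35
tool_pos: [0.4673, 0.3133, 0.2596]
eef_rot: [0.985, 0.175, -0.0, -0.0]
contact_force: [-0.2, -0.5, -0.2]
opening: 1.005
[0.46659111 0.31484764 0.25974295] [[ 0.938  0.347 -0.001]
 [ 0.347 -0.938  0.001]
 [-0.001 -0.001 -1.   ]] [-0.69  0.54  0.02  1.7  -0.02  0.9  -0.3 ] [-0.29256613  0.61802865 -0.22162976]
```

View pics/w1.png

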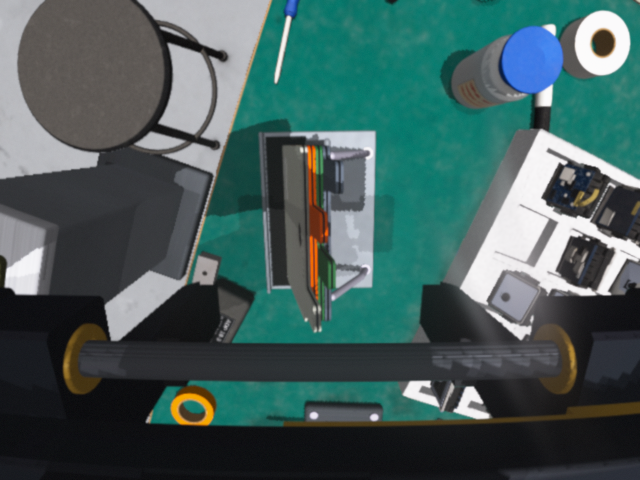

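View pics/s1.png

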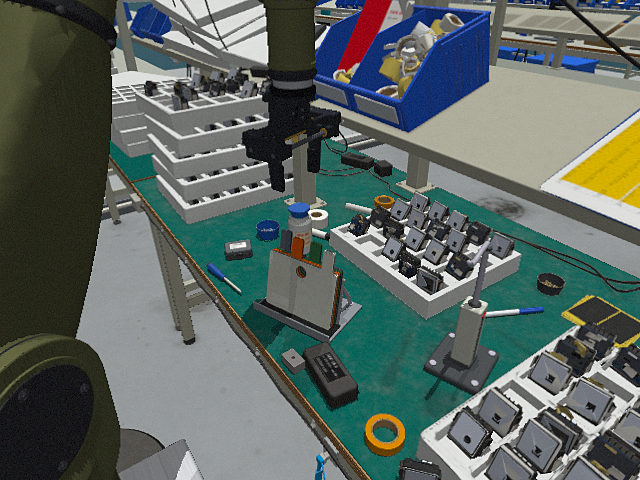

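Run:
```python
import cv2
s=cv2.imread("pics/w1.png")[125:345,250:390]; cv2.imwrite("pics/w1c.png",cv2.resize(s,None,fx=2.7*1.0,fy=2.7,interpolation=cv2.INTER_CUBIC))
s=cv2.imread("pics/w1.png")[190:300,280:360]; cv2.imwrite("pics/w1d.png",cv2.resize(s,None,fx=5,fy=5,interpolation=cv2.INTER_CUBIC))
```

```text
(no output)
```

View pics/w1d.png

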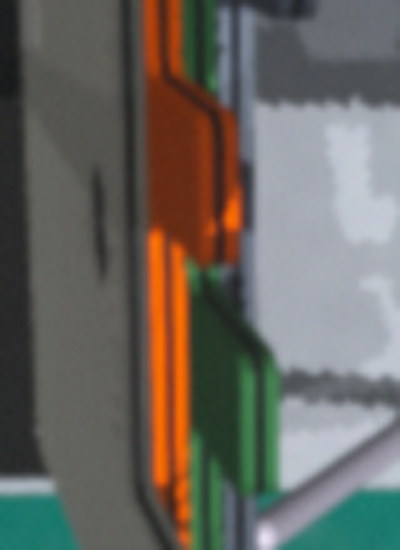

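View pics/w1c.png

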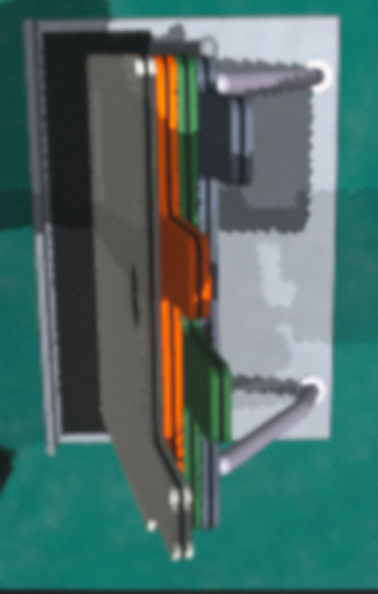

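```bash
cat > fit.py <<'E'
from h import *
from scipy.optimize import least_squares
W=r.get_calibration("wrist");S=r.get_calibration("scene");T=r.get_calibration("top")
w=lambda u,v:[280+u/5,190+v/5]; s=lambda u,v:[220+u/3.6,190+v/3.6]; t=lambda u,v:[240+u/3.6,160+v/3.6]
ob=[(W,w(212,112),(-3,31,160)),(W,w(238,112),(3,31,160)),(W,w(210,262),(-3,7,160)),(W,w(240,262),(3,7,160)),
(W,w(148,75),(-3,31,120)),(W,w(148,230),(-3,7,120)),
(S,s(265,174),(-3,31,160)),(S,s(303,181),(-3,7,160)),(T,t(191,330),(-3,31,160)),(T,t(226,328),(-3,7,160))]
L=np.radians(12)
def pts(p,X):
    X=np.float64(X)/1000; a=p[4] if len(p)>4 else L
    Ry=np.array([[np.cos(a),0,np.sin(a)],[0,1,0],[-np.sin(a),0,np.cos(a)]]);c,q=np.cos(p[2]),np.sin(p[2])
    return (np.array([[c,-q,0],[q,c,0],[0,0,1]])@(Ry@X.T)).T+[p[0],p[1],p[3]]
def go(ob,n=4,wrist=None):
    def f(p):
        return np.concatenate([(proj('',pts(p,[X]),c)[0]-uv)*(1 if c is W else 1.0) for c,uv,X in ob])
    R=least_squares(f,[.45,.31,.35,.0086,L][:n],loss='soft_l1');return R.x,R.fun.reshape(-1,2)
E
python3 - <<'E'
from fit import *
for name,o in(("all",ob),("wrist",ob[:6]),("st",ob[6:])):
  for n in(4,):
    p,e=go(o,n);print(name,p.round(4),np.degrees(p[2]).round(1));print(e.round(1).tolist());print(" tab",pts(p,[(0,19,140)]).round(4)," hole",pts(p,[(0,0,98)]).round(4))
E
```

```text
all [0.4446 0.289  0.3867 0.0043] 22.2
[[-2.2, 0.6], [0.3, 0.0], [-0.8, 1.2], [0.8, 0.5], [0.8, -0.2], [1.9, -4.1], [-1.4, -0.3], [-1.8, 1.2], [-0.2, 3.3], [-0.0, -0.2]]
 tab [[0.4644 0.3176 0.1412]]  hole [[0.4635 0.2967 0.1002]]
wrist [0.4445 0.2886 0.3841 0.0016] 22.0
[[-2.4, 0.4], [0.0, -0.1], [-1.1, 0.8], [0.4, 0.2], [0.7, -0.3], [1.7, -4.3]]
 tab [[0.4644 0.3171 0.1385]]  hole [[0.4634 0.2962 0.0974]]
st [0.4458 0.2905 0.3063 0.0042] 17.5
[[0.6, -1.0], [-0.5, 0.9], [-0.2, 1.4], [0.2, -1.3]]
 tab [[0.4679 0.3174 0.1412]]  hole [[0.4653 0.2966 0.1001]]
```

```bash
python3 - <<'E'
import cv2,numpy as np
im=cv2.imread("pics/w1.png").astype(int)
for row in (150,160,170,180,190,200,245,255,265,275,285):
    b,g,rr=im[row,295:345].T
    o=np.where((rr>150)&(g<140)&(b<80)&(rr-g>80))[0]+295
    k=np.where((g-rr>25)&(g-b>10))[0]+295
    print(row,o.tolist(),k.tolist())
E
python3 - <<'E'
from fit import *
for yaw in (18,20,22):
    p=[.4446,.289,np.radians(yaw),.0086]
    print(yaw,proj('',pts(p,[(-3,y,120) for y in (70,50,31,7,-10,-25)]),W).round(1).tolist(), proj('',pts(p,[(3,y,120) for y in (70,50,31,7,-10,-25)]),W).round(1)[:,0].tolist())
E
```

```text
150 [309, 310, 312, 313, 314] [316, 317, 318, 319, 320, 321, 322]
160 [308, 309, 310, 311, 312, 313, 314] [316, 317, 318, 319, 320, 321, 322, 323]
170 [309, 310, 313, 314] [316, 317, 318, 319, 320, 321, 322, 323]
180 [309, 310, 314] [317, 318, 321, 322]
190 [309, 310, 314, 315] [317, 318, 321, 322]
200 [309, 310, 314, 315] [317, 318, 321, 322]
245 [310, 311, 312, 314, 315, 316] [318, 319, 322, 323]
255 [310, 311, 312, 313, 314, 315, 316, 317] []
265 [310, 311, 312, 313, 314, 315, 316, 317] [327, 328, 329, 330, 333, 334, 335]
275 [311, 312, 313, 314, 315, 316, 317] [327, 328, 329, 330, 331, 333, 334, 335]
285 [311, 312, 313, 315, 316] [318, 319, 320, 322, 323, 324, 327, 328, 329, 330, 331, 333, 334, 335]
18 [[314.7, 160.7], [313.8, 185.0], [313.0, 207.5], [312.0, 234.9], [311.3, 253.7], [310.7, 269.9]] [321.8, 320.8, 319.9, 318.8, 318.0, 317.3]
20 [[311.7, 159.7], [311.7, 184.1], [311.7, 206.6], [311.7, 234.0], [311.7, 252.9], [311.7, 269.1]] [318.9, 318.7, 318.6, 318.5, 318.4, 318.3]
22 [[308.7, 158.8], [309.6, 183.2], [310.4, 205.7], [311.4, 233.2], [312.1, 252.0], [312.7, 268.2]] [315.9, 316.6, 317.3, 318.2, 318.8, 319.3]
```

```bash
cat > fit2.py <<'E'
from fit import *
obw=[(W,w(212,112),(-3,31,160)),(W,w(238,112),(3,31,160)),(W,w(208,262),(-3,7,160)),(W,w(240,262),(3,7,160)),(W,w(148,75),(-3,31,120)),(W,w(148,230),(-3,7,120)),(W,w(190,250),(3,7,120))]
E
python3 - <<'E'
from fit2 import *
for z in(.003,.006,.0086):
    yaw=np.radians(21.2)
    f=lambda q:np.concatenate([proj('',pts([q[0],q[1],yaw,z],[X]),c)[0]-uv for c,uv,X in obw])
    R=least_squares(f,[.445,.29]);p=[*R.x,yaw,z];print(z,R.x.round(4),R.fun.reshape(-1,2).round(1).tolist(),R.cost.round(1));print(pts(p,[(0,19,140),(0,19,143)]).round(4))
    f=lambda q:np.concatenate([proj('',pts([q[0],q[1],yaw,z],[X]),c)[0]-uv for c,uv,X in ob[6:]])
    R=least_squares(f,[.445,.29]);p=[*R.x,yaw,z];print('  st',z,R.x.round(4),R.fun.reshape(-1,2).round(1).tolist(),R.cost.round(1));print(pts(p,[(0,19,140),(0,19,143)]).round(4))
s_=r.get_state()
E
```

```text
0.003 [0.4445 0.288 ] [[-2.1, 2.1], [0.4, 1.6], [-0.8, 2.5], [0.3, 2.0], [1.0, 1.0], [1.6, -3.0], [-0.1, -7.4]] 45.4
[[0.4648 0.3162 0.1399]
 [0.4654 0.3165 0.1429]]
  st 0.003 [0.448  0.2895] [[0.4, -0.4], [-0.2, 1.1], [-0.3, 1.6], [-0.1, -1.7]] 3.7
[[0.4683 0.3178 0.1399]
 [0.4689 0.318  0.1429]]
0.006 [0.4443 0.2886] [[-2.1, 1.9], [0.5, 1.5], [-0.8, 2.7], [0.4, 2.1], [0.9, 0.8], [1.5, -2.9], [-0.2, -7.4]] 44.9
[[0.4645 0.3169 0.1429]
 [0.4651 0.3171 0.1459]]
  st 0.006 [0.4471 0.2884] [[0.3, -1.3], [-0.3, 0.2], [0.2, 1.8], [0.4, -1.5]] 3.9
[[0.4674 0.3166 0.1429]
 [0.468  0.3168 0.1459]]
0.0086 [0.4441 0.2892] [[-2.1, 1.8], [0.6, 1.4], [-0.8, 2.9], [0.5, 2.3], [0.8, 0.6], [1.4, -2.9], [-0.2, -7.3]] 44.6
[[0.4643 0.3174 0.1455]
 [0.4649 0.3177 0.1485]]
  st 0.0086 [0.4464 0.2874] [[0.1, -2.1], [-0.4, -0.6], [0.6, 2.0], [0.9, -1.3]] 6.1
[[0.4666 0.3156 0.1455]
 [0.4672 0.3158 0.1485]]
```

```bash
python3 -m jog '[[0,-0.0015,0.012,-0.0025,0.3],[0,-0.002,0.018,0,0.5],[0,0,0.018,0,0.5],[0,0,0.018,0,0.5],[0,0,0.012,0,0.5],[0,0,0,0,0.5],[0,0,0,0,0.5]]' 8
python3 - <<'E'
from h import *
im=r.snapshot("wrist");cv2.imwrite("pics/w2.png",im[:,:,::-1]);cv2.imwrite("pics/w2c.png",cv2.resize(im[170:350,240:400],None,fx=3.3,fy=3.3,interpolation=cv2.INTER_CUBIC)[:,:,::-1])
s=r.get_state();print(s['tool_pos'],s['eef_rot'],s['contact_force'])
print(proj("wrist",s['tool_pos']))
E
```

```text
clock: 4.15
tool_pos: [0.4663, 0.3175, 0.1819]
eef_rot: [0.983, 0.183, -0.0, -0.0]
contact_force: [-0.4, 0.7, -0.2]
opening: 0.496
[0.46675485 0.31762149 0.18238917] [ 9.83167627e-01  1.82704953e-01  4.72564136e-04 -3.04918266e-04] [ 0.48768932  0.03977337 -0.09333943]
[[321.08490647 278.98966842]]
```

View pics/w2c.png

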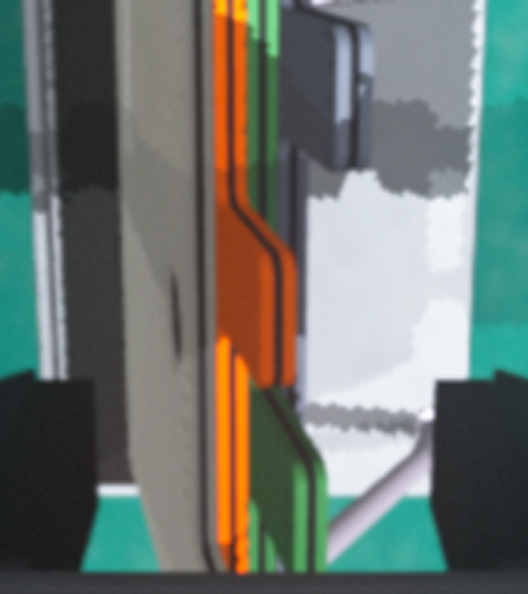

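Run:
```python
from h import *
from fit import pts
c=r.get_calibration("wrist");w=lambda u,v:[240+u/3.3,170+v/3.3]
for z in(.162,.165,.168):
    print(z,atz(c,[w(274,387),w(294,387),w(273,250),w(295,250)],z).round(4).tolist())
print('upper edge .1266',atz(c,[w(215,340),w(249,340),w(215,205),w(215,50)],.1266).round(4).tolist())
p=[.4441,.2892,np.radians(21.2),.0086]
print(((proj('',pts(p,[(-3,7,160),(3,7,160),(-3,31,160),(-3,7,120),(3,7,120),(-3,31,120)]),c)-[240,170])*3.3).round(0).tolist()); print(pts(p,[(-3,7,160),(3,7,160),(-3,31,160),(-3,7,120),(3,7,120)]).round(4).tolist())
```

```text
0.162 [[0.4726, 0.306, 0.162], [0.4758, 0.3073, 0.162], [0.4635, 0.3289, 0.162], [0.4669, 0.3303, 0.162]]
0.165 [[0.4721, 0.3072, 0.165], [0.4753, 0.3084, 0.165], [0.4631, 0.3297, 0.165], [0.4665, 0.331, 0.165]]
0.168 [[0.4716, 0.3083, 0.168], [0.4747, 0.3095, 0.168], [0.4628, 0.3305, 0.168], [0.4661, 0.3318, 0.168]]
upper edge .1266 [[0.4634, 0.2979, 0.1266], [0.4698, 0.3004, 0.1266], [0.4536, 0.3242, 0.1266], [0.443, 0.3525, 0.1266]]
[[261.0, 387.0], [295.0, 384.0], [260.0, 251.0], [219.0, 312.0], [248.0, 310.0], [218.0, 196.0]]
[[0.4698, 0.3067, 0.1657], [0.4753, 0.3088, 0.1645], [0.4612, 0.3291, 0.1657], [0.4621, 0.3037, 0.1266], [0.4676, 0.3058, 0.1254]]
```

```bash
python3 -m jog '[[-0.0011,0,0.01,0,0.6],[0,0,0.012,0,0.65],[0,0,0.012,0,0.65],[0,0,0.01,0,0.65],[0,0,0.006,0,0.65],[0,0,0.001,0,0.65],[0,0,0,0,0.65]]' 8
python3 - <<'E'
from h import *
im=r.snapshot("wrist");cv2.imwrite("pics/w3c.png",cv2.resize(im[170:350,240:400],None,fx=3.3,fy=3.3,interpolation=cv2.INTER_CUBIC)[:,:,::-1])
im=r.snapshot("scene");cv2.imwrite("pics/s3c.png",cv2.resize(im[190:350,220:380],None,fx=3.6,fy=3.6,interpolation=cv2.INTER_CUBIC)[:,:,::-1])
s=r.get_state();print(s['tool_pos'],s['eef_rot'],s['contact_force'],s['opening'])
E
```

```text
clock: 4.9
tool_pos: [0.4655, 0.3167, 0.1307]
eef_rot: [0.983, 0.182, -0.0, 0.0]
contact_force: [-0.0, -0.7, -0.6]
opening: 0.35
[0.46582759 0.31693835 0.1312704 ] [ 9.83227110e-01  1.82384834e-01  4.15915348e-04 -2.24161166e-04] [-0.02230609  0.44801097  0.90774419] 0.34888528141934727
```

View pics/w3c.png

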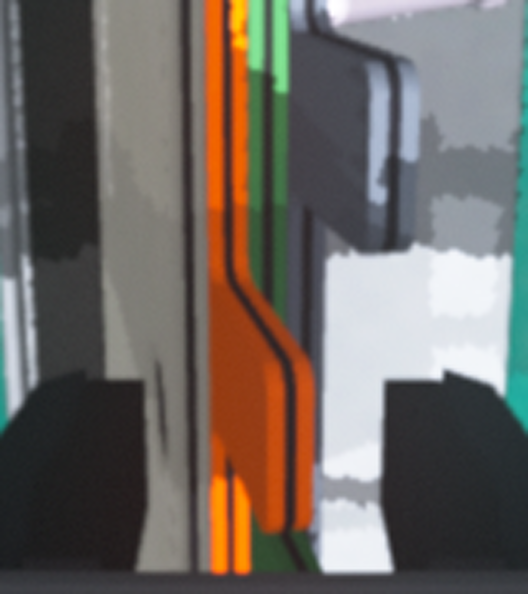

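View pics/s3c.png

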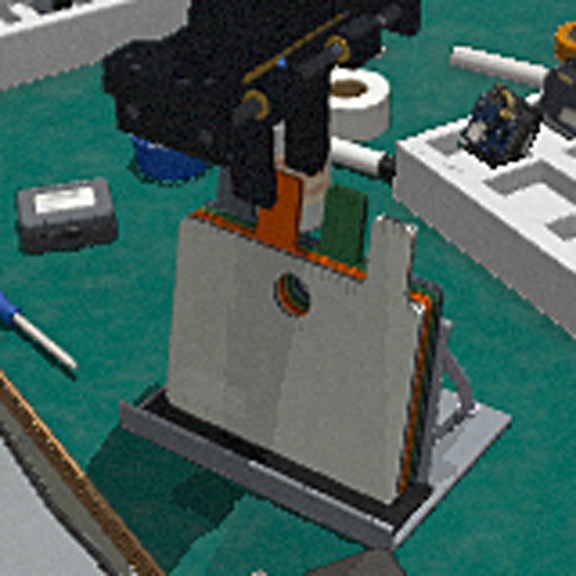

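```bash
python3 -m jog '[[0,0,0,0,0.8],[0,0,0,0,0.85],[0,0,0,0,0.9],[0,0,0,0,1],[0,0,0,0,1],[0,0,0,0,1]]' 8
python3 - <<'E'
from h import *
im=r.snapshot("wrist");cv2.imwrite("pics/w4c.png",cv2.resize(im[170:350,240:400],None,fx=3.3,fy=3.3,interpolation=cv2.INTER_CUBIC)[:,:,::-1])
im=r.snapshot("scene");cv2.imwrite("pics/s4c.png",cv2.resize(im[190:350,220:380],None,fx=3.6,fy=3.6,interpolation=cv2.INTER_CUBIC)[:,:,::-1])
s=r.get_state();print(s['tool_pos'],s['contact_force'],s['moment'],s['opening']*88)
E
```

```text
clock: 5.6
tool_pos: [0.4658, 0.3169, 0.1312]
eef_rot: [0.983, 0.182, 0.0, -0.0]
contact_force: [1.2, 0.5, 1.6]
opening: 0.068
[0.46579681 0.31689442 0.13112421] [-0.05479512 -0.67390283  2.56862584] [-0.02005407 -0.0997729  -0.02831997] 6.515783564608563
```

View pics/w4c.png

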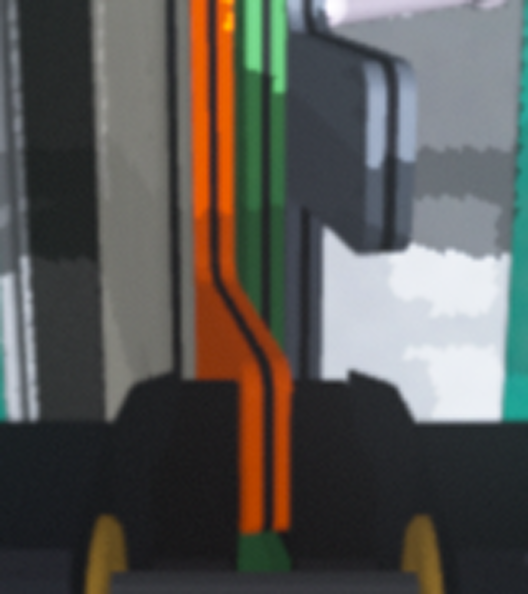

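View pics/s4c.png

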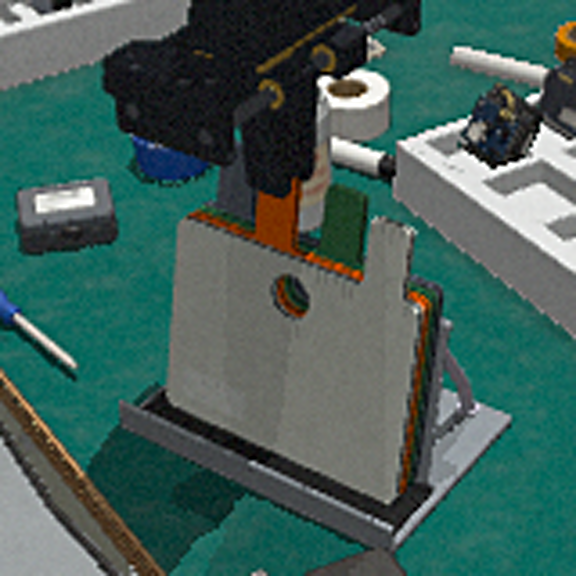

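```bash
python3 -m jog '[[0.0012,0,0,0,1],[0.0012,0,0,0,1],[0.0004,0,-0.002,0,1],[0.0008,0,-0.004,0,1],[0.001,0,-0.005,0,1],[0.001,0,-0.005,0,1],[0.0008,0,-0.004,0,1],[0,0,0,0,1]]' 8
python3 - <<'E'
from h import *
im=r.snapshot("wrist");cv2.imwrite("pics/w5c.png",cv2.resize(im[170:350,240:400],None,fx=3.3,fy=3.3,interpolation=cv2.INTER_CUBIC)[:,:,::-1])
im=r.snapshot("scene");cv2.imwrite("pics/s5c.png",cv2.resize(im[190:350,220:380],None,fx=3.6,fy=3.6,interpolation=cv2.INTER_CUBIC)[:,:,::-1])
s=r.get_state();print(s['tool_pos'],s['contact_force'],s['moment'],s['opening']*88)
E
```

```text
clock: 6.5
tool_pos: [0.4721, 0.3194, 0.1518]
eef_rot: [0.983, 0.182, 0.001, -0.0]
contact_force: [-0.5, 0.0, -1.1]
opening: 0.071
[0.4716087  0.31923325 0.15119985] [-0.62954706 -0.19758411 -1.9090832 ] [-0.02646942  0.16278251 -0.07778479] 6.4883683518361535
```

View pics/w5c.png

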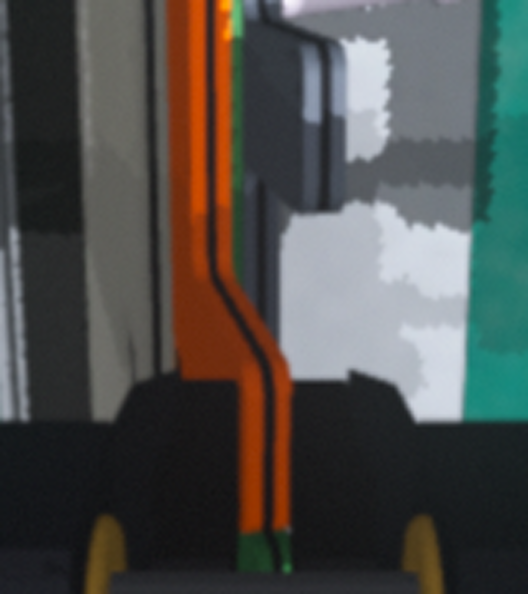

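View pics/s5c.png

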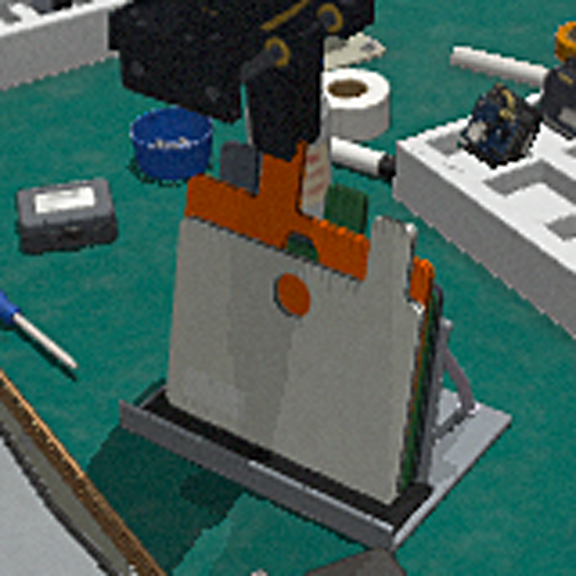

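```bash
python3 -m jog '[[0.001,0,-0.005,0,1],[0.0016,0,-0.0078,0,1],[0.0017,0,-0.0078,0,1],[0.0016,0,-0.0078,0,1],[0.0017,0,-0.0078,0,1],[0.0017,0,-0.0078,0,1],[0.0016,0,-0.0078,0,1],[0.001,0,-0.005,0,1],[0,0,0,0,1]]' 8
python3 - <<'E'
from h import *
im=r.snapshot("wrist");cv2.imwrite("pics/w6c.png",cv2.resize(im[170:350,240:400],None,fx=3.3,fy=3.3,interpolation=cv2.INTER_CUBIC)[:,:,::-1])
im=r.snapshot("scene");cv2.imwrite("pics/s6c.png",cv2.resize(im[150:350,220:380],None,fx=3,fy=3,interpolation=cv2.INTER_CUBIC)[:,:,::-1])
s=r.get_state();print(s['tool_pos'],s['contact_force'],s['moment'],s['opening']*88)
E
```

```text
clock: 7.5
tool_pos: [0.4832, 0.3237, 0.2086]
eef_rot: [0.983, 0.182, 0.001, -0.0]
contact_force: [-0.5, -0.6, -1.1]
opening: 0.074
[0.48250408 0.3233563  0.20775633] [-0.15723071  0.42796836 -1.52236588] [ 0.02291132  0.18133828 -0.04203569] 6.5830892615581185
```

View pics/w6c.png

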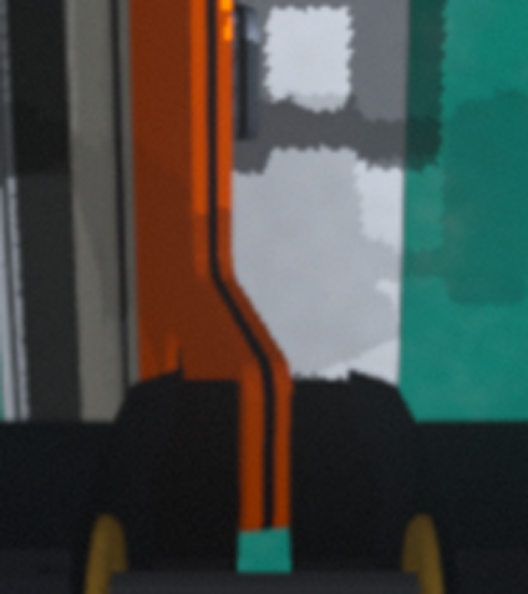

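View pics/s6c.png

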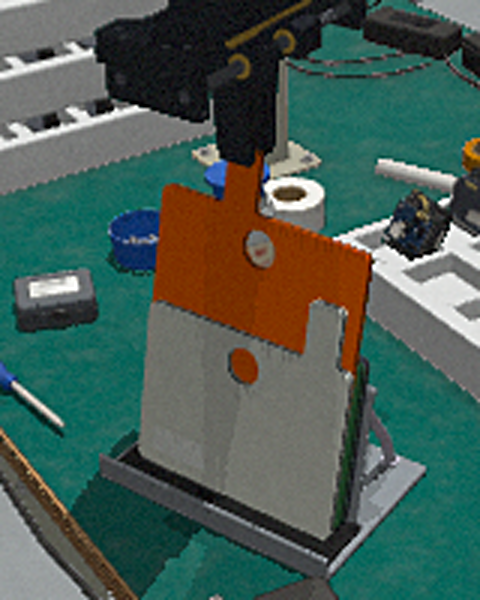

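```bash
python3 -m jog '[[0.001,0,-0.005,0,1],[0.0016,0,-0.0078,0,1],[0.0017,0,-0.0078,0,1],[0.0016,0,-0.0078,0,1],[0.0011,0,-0.005,0,1],[0.0008,0,-0.004,0,1],[0.0008,0,-0.004,0,1],[0.0008,0,-0.004,0,1],[0.0011,0,-0.005,0,1],[0.0016,0,-0.0078,0,1],[0.0017,0,-0.0078,0,1],[0.0017,0,-0.0078,0,1],[0.0017,0,-0.0078,0,1],[0.0016,0,-0.0078,0,1],[0.001,0,-0.006,0,1],[0,0,-0.003,0,1],[0,0,0,0,1],[0,0,0,0,1]]' 8
python3 - <<'E'
from h import *
im=r.snapshot("wrist");cv2.imwrite("pics/w7.png",im[:,:,::-1])
im=r.snapshot("scene");cv2.imwrite("pics/s7c.png",cv2.resize(im[100:350,200:400],None,fx=2.4,fy=2.4,interpolation=cv2.INTER_CUBIC)[:,:,::-1])
s=r.get_state();print(s['tool_pos'],s['contact_force'],s['moment'],s['opening']*88)
E
```

```text
clock: 9.4
tool_pos: [0.5008, 0.3303, 0.3059]
eef_rot: [0.983, 0.182, -0.0, 0.0]
contact_force: [0.6, -0.6, -2.8]
opening: 0.067
[0.50073994 0.3302102  0.30572301] [-0.21514502 -0.5513535  -2.00015353] [-0.04401288  0.07353015 -0.02451596] 5.875522619977497
```

View pics/w7.png

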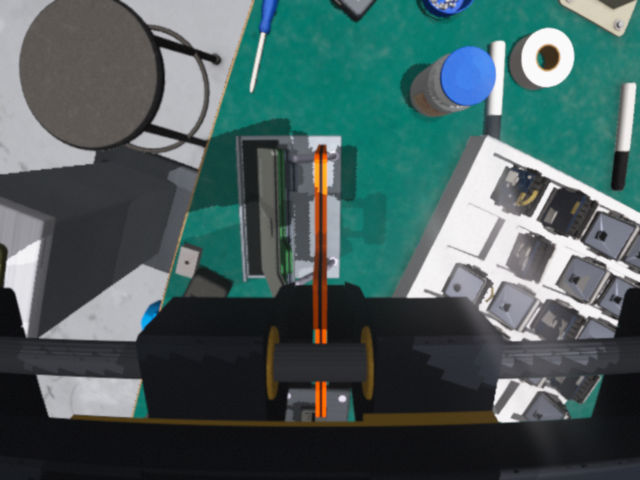

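View pics/s7c.png

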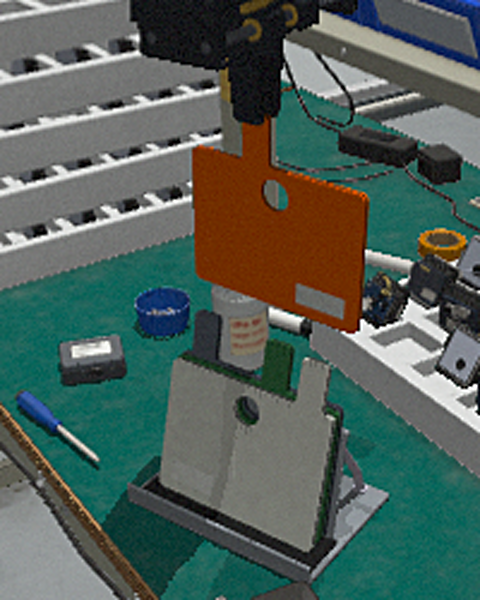

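Run:
```python
from h import *
from scipy.spatial.transform import Rotation as Ro
im=r.snapshot("scene");s=r.get_state();M=Ro.from_quat(s['eef_rot']).as_matrix();p=s['tool_pos'];c=r.get_calibration("scene")
cr=im[120:300,260:370];cv2.imwrite("pics/s8.png",cv2.resize(cr,None,fx=3.3,fy=3.3,interpolation=cv2.INTER_CUBIC)[:,:,::-1])
np.save("s8.npy",im)
hsv=cv2.cvtColor(im,cv2.COLOR_RGB2HSV);m=((hsv[...,0]<14)&(hsv[...,1]>180)&(hsv[...,2]>90)).astype('uint8');m[:110]=0;m[300:]=0;m[:,:250]=0;m[:,370:]=0
n,lab,st,ce=cv2.connectedComponentsWithStats(m);k=1+np.argmax(st[1:,4]);m=(lab==k).astype('uint8');print(st[k])
cs,hi=cv2.findContours(m,cv2.RETR_CCOMP,cv2.CHAIN_APPROX_NONE)
def plane(uv,x=-.003):
    o,d=ray(c,uv);o=M.T@(o-p);d=d@M;return o+d*((x-o[0])/d[:,0])[:,None]
for q,h in zip(cs,hi[0]):
    if len(q)<15: continue
    a=plane(q.reshape(-1,2).astype(float)); 
    if h[3]>=0: print("hole",cv2.fitEllipse(q),len(q),(a.min(0)+a.max(0))/2,a.max(0)-a.min(0)); print(plane([cv2.fitEllipse(q)[0]]))
    else:
        print("outer",a.min(0).round(4),a.max(0).round(4))
        y,z=a[:,1],a[:,2]
        # bottom edge, top edge
        for nm,sel in(("bot",(z>z.max()-.02)&(y>np.percentile(y,10))&(y<np.percentile(y,90))),):
            yy=np.linspace(y.min()+.02,y.max()-.02,15); b=[z[abs(y-t)<.004].max() for t in yy]; print(nm,np.polyfit(yy,b,1),np.round(b,4))
        zz=np.linspace(.03,.12,10);print("L",[y[abs(z-t)<.005].min().round(4) for t in zz],"R",[y[abs(z-t)<.005].max().round(4) for t in zz])
```

```text
[ 280  149   73   90 3891]
outer [-0.003  -0.0667 -0.0315] [-0.003   0.0977  0.1309]
bot [0.03673656 0.1274479 ] [0.1254 0.1262 0.1262 0.127  0.127  0.1278 0.1278 0.1286 0.1279 0.1279
 0.1286 0.1294 0.1301 0.1294 0.1309]
L [np.float64(-0.063), np.float64(-0.0638), np.float64(-0.0639), np.float64(-0.0647), np.float64(-0.0635), np.float64(-0.0641), np.float64(-0.0649), np.float64(-0.0656), np.float64(-0.0662), np.float64(-0.0667)] R [np.float64(0.0963), np.float64(0.0946), np.float64(0.0948), np.float64(0.0951), np.float64(0.0933), np.float64(0.0935), np.float64(0.0938), np.float64(0.0919), np.float64(0.0922), np.float64(0.0924)]
hole ((332.5277099609375, 225.60426330566406), (10.630714416503906, 27.07610511779785), 113.1107406616211) 58 [-0.003       0.05770369  0.11060186] [0.         0.04744577 0.02442607]
[[-0.003       0.05804656  0.11051091]]
hole ((314.0167541503906, 181.13101196289062), (11.254166603088379, 15.5887451171875), 148.8187713623047) 40 [-0.003       0.01695874  0.02950209] [0.         0.02717778 0.02964924]
[[-0.003       0.01717685  0.02889053]]
```

View pics/s8.png

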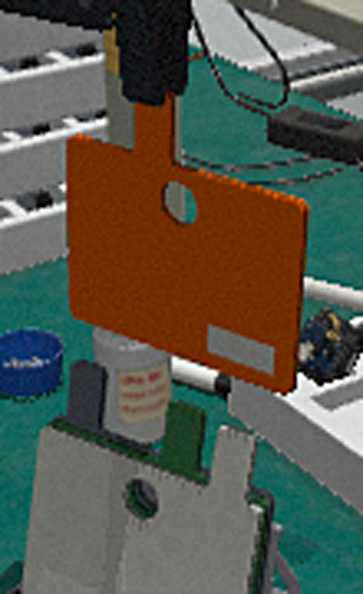

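```bash
python3 -m jog '[[0,0,-0.008,0,1],[-0.008,0,-0.01,0,1],[-0.016,0.004,-0.006,0,1],[-0.022,0.01,0,0,1],[-0.025,0.016,0,0,1],[-0.025,0.022,0,0,1],[-0.022,0.026,0,0,1],[-0.016,0.028,0,0,1],[-0.009,0.028,0,0,1],[-0.004,0.028,0,0,1],[0,0.028,0,0,1],[0,0.028,0,0,1],[0,0.028,0,0,1],[0,0.028,0,0,1],[0,0.028,0,0,1],[0,0.028,0,0,1],[0,0.022,0,0,1],[0,0.014,0,0,1],[0,0.007,0,0,1],[0,0.002,0,0,1]]' 25
python3 -m jog '[[0,0,0,0,1],[0,0,0,0,1]]'
python3 - <<'E'
from h import *
s=r.get_state();im=r.snapshot("wrist");cv2.imwrite("pics/w9.png",im[:,:,::-1])
np.savez("v9.npz",im=im,**r.get_calibration("wrist"))
im=r.snapshot("scene");cv2.imwrite("pics/s9.png",im[:,:,::-1])
print(s['tool_pos'],s['eef_rot'],s['contact_force'],s['moment'],s['opening']*88,s['q'])
E
```

```text
clock: 11.55
tool_pos: [0.4983, -0.0724, 0.3304]
eef_rot: [0.983, 0.182, 0.0, -0.0]
contact_force: [-0.1, 0.5, -2.0]
opening: 0.057
clock: 11.75
tool_pos: [0.4981, -0.0711, 0.3301]
eef_rot: [0.983, 0.183, -0.0, -0.0]
contact_force: [0.8, 0.8, -0.7]
opening: 0.059
[ 0.49811678 -0.07111675  0.33013928] [ 9.83054230e-01  1.83314439e-01 -4.26595684e-05 -4.42271850e-04] [ 0.84870678  0.81097296 -0.67956835] [-0.03114426  0.05928076 -0.004115  ] 5.235699878517775 [-0.02847696  0.38387603  0.11749937  1.75792095 -0.05308073  1.00314576
  0.47782697]
```

View pics/w9.png

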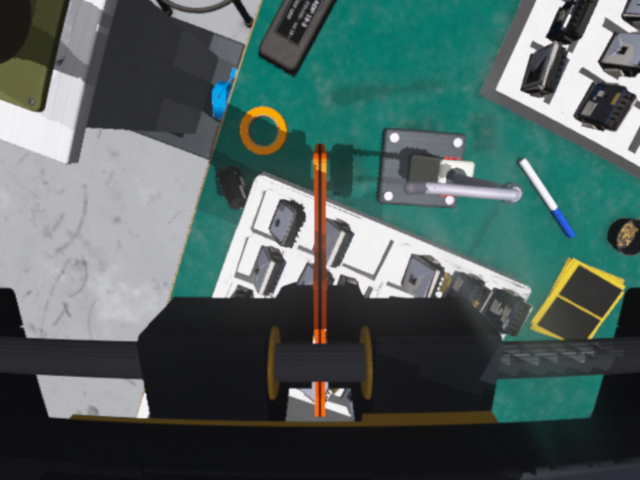

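View pics/s9.png

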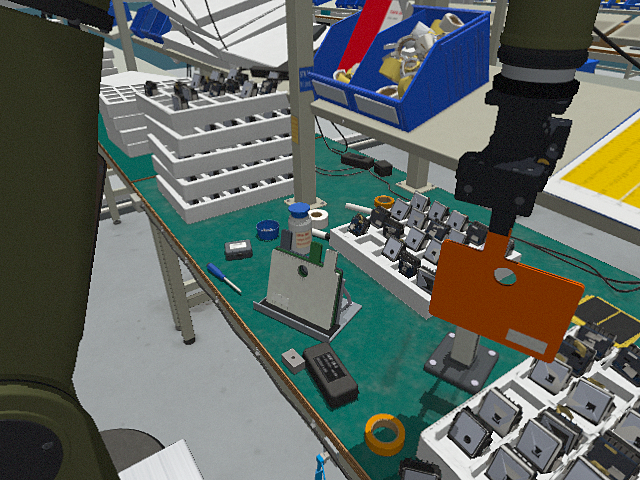

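Run:
```python
import cv2
im=cv2.imread("pics/w9.png"); cv2.imwrite("pics/w9c.png",cv2.resize(im[120:220,370:530],None,fx=5,fy=5,interpolation=cv2.INTER_CUBIC))
```

```text
(no output)
```

View pics/w9c.png

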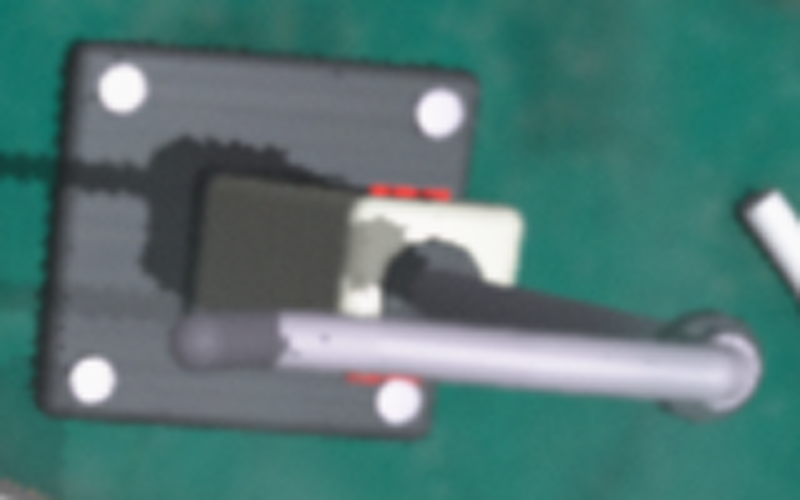

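Run:
```python
from h import *
c=dict(np.load("v9.npz"));w=lambda u,v:[370+u/5,120+v/5]
f=atz(c,[w(72,42),w(480,72),w(432,437),w(38,412)],.014);print(f.round(4).tolist(),f.mean(0).round(4))
for a,b in((0,1),(3,2)): d=f[b]-f[a];print("x edge",np.hypot(*d[:2]).round(4),np.degrees(np.arctan2(d[1],d[0])).round(1))
for a,b in((2,1),(3,0)): d=f[b]-f[a];print("y edge",np.hypot(*d[:2]).round(4),np.degrees(np.arctan2(-d[0],d[1])).round(1))
b=atz(c,[w(123,88),w(440,113),w(400,402),w(92,381)],.015);print("bolts",b.mean(0).round(4));d=b[1]-b[0];print(np.degrees(np.arctan2(d[1],d[0])));d=b[2]-b[3];print(np.degrees(np.arctan2(d[1],d[0])));d=b[1]-b[2];print(np.degrees(np.arctan2(-d[0],d[1])))
ct=atz(c,[w(350,197),w(524,208),w(518,310),w(340,318)],.154);print("coltop",ct.round(4).tolist())
for z in(.262,.265,.268):print("tip",z,atz(c,[w(197,341)],z).round(4))
print("stem",atz(c,[w(712,362)],.28).round(4),atz(c,[w(712,362)],.27).round(4))
```

```text
[[0.545, 0.0382, 0.014], [0.6478, 0.0714, 0.014], [0.6786, -0.0205, 0.014], [0.5749, -0.0537, 0.014]] [0.6116 0.0088 0.014 ]
x edge 0.108 17.9
x edge 0.1089 17.8
y edge 0.0969 18.6
y edge 0.0966 18.0
bolts [0.6136 0.0086 0.015 ]
17.542248736737317
17.562407258869776
17.905542546986606
coltop [[0.5848, 0.0183, 0.154], [0.617, 0.0291, 0.154], [0.6247, 0.0113, 0.154], [0.5929, -0.003, 0.154]]
tip 0.262 [[ 0.5394 -0.0147  0.262 ]]
tip 0.265 [[ 0.5386 -0.0146  0.265 ]]
tip 0.268 [[ 0.5378 -0.0146  0.268 ]]
stem [[0.5965 0.0075 0.28  ]] [[0.602  0.0082 0.27  ]]
```

```bash
python3 -m jog '[[0,0,0,0.0046,1],[0,-0.004,0,0.0046,1],[0.003,-0.01,0.004,0,1],[0.004,-0.012,0.008,0,1],[0.004,-0.012,0.009,0,1],[0.004,-0.011,0.009,0,1],[0.004,-0.007,0.007,0,1],[0.0019,-0.0029,0.003,0,1],[0,0,0,0,1],[0,0,0,0,1],[0,0,0,0,1]]'
python3 - <<'E'
from h import *
F=[]
for i in range(3):
    s=r.get_state();F.append(s['contact_force']);im=r.snapshot("scene")
print(np.mean(F,0))
cv2.imwrite("pics/s10.png",cv2.resize(im[190:370,400:600],None,fx=3.3,fy=3.3,interpolation=cv2.INTER_CUBIC)[:,:,::-1])
np.savez("v10.npz",im=im,**r.get_calibration("scene"))
im=r.snapshot("wrist");cv2.imwrite("pics/w10.png",im[:,:,::-1])
im=r.snapshot("top");cv2.imwrite("pics/t10.png",cv2.resize(im[130:300,340:500],None,fx=3.5,fy=3.5,interpolation=cv2.INTER_CUBIC)[:,:,::-1])
s=r.get_state();print(s['clock'],s['tool_pos'],s['eef_rot'],s['moment'])
E
```

```text
clock: 12.95
tool_pos: [0.5005, -0.0107, 0.2904]
eef_rot: [0.988, 0.153, 0.0, 0.0]
contact_force: [-0.2, 0.1, -2.5]
opening: 0.064
[-0.28757938  0.13306239 -2.33426828]
13.2 [ 0.50032494 -0.01022184  0.29032757] [ 9.88121977e-01  1.53671384e-01  2.55098608e-04 -5.37290179e-06] [-0.01976062 -0.01252549  0.0488031 ]
```

View pics/s10.png

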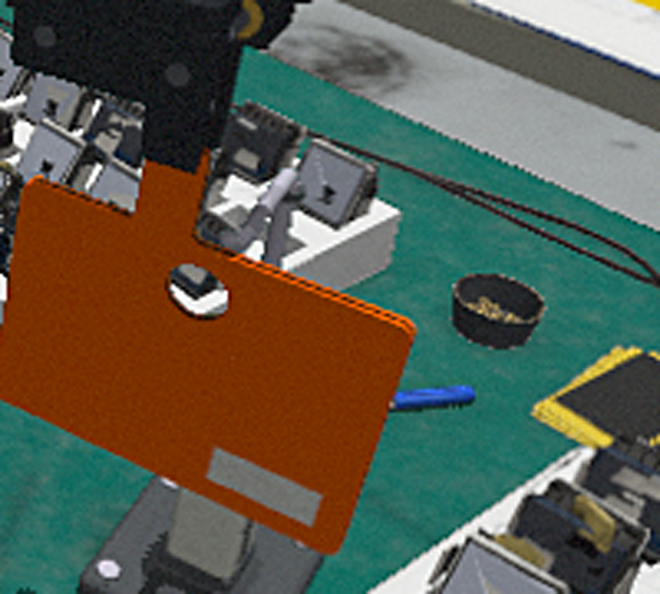

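View pics/w10.png

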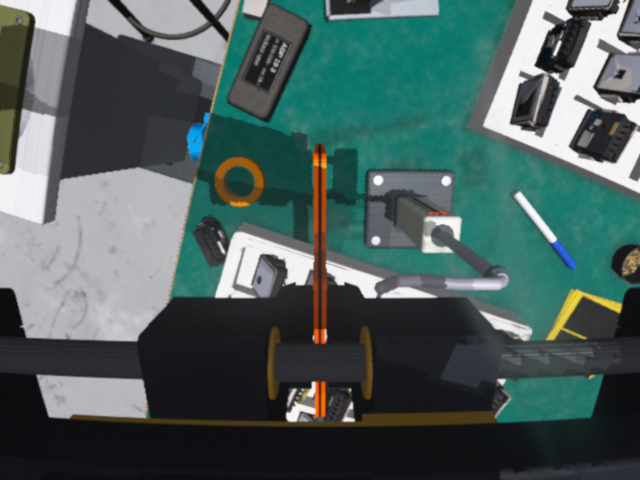

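View pics/t10.png

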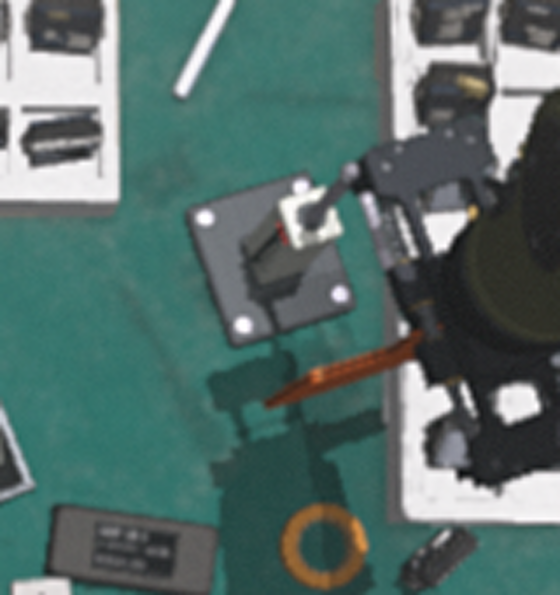

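Run:
```python
from h import *
from scipy.spatial.transform import Rotation as Ro
im=cv2.imread("pics/w10.png");cv2.imwrite("pics/w10c.png",cv2.resize(im[255:300,360:460],None,fx=6,fy=6,interpolation=cv2.INTER_CUBIC))
s=r.get_state();M=Ro.from_quat(s['eef_rot']).as_matrix();p=s['tool_pos']
v=dict(np.load("v10.npz"));im=v.pop('im');c=v;np.savez("w10cal.npz",**r.get_calibration("wrist"))
hsv=cv2.cvtColor(im,cv2.COLOR_RGB2HSV);m=((hsv[...,0]<14)&(hsv[...,1]>180)&(hsv[...,2]>90)).astype('uint8')
n,lab,st,ce=cv2.connectedComponentsWithStats(m);k=1+np.argmax(st[1:,4]);m=(lab==k).astype('uint8')
cs,hi=cv2.findContours(m,cv2.RETR_CCOMP,cv2.CHAIN_APPROX_NONE)
def plane(uv,x=-.003):
    o,d=ray(c,uv);o=M.T@(o-p);d=d@M;return o+d*((x-o[0])/d[:,0])[:,None]
for q,h in zip(cs,hi[0]):
    if len(q)<15: continue
    a=plane(q.reshape(-1,2).astype(float))
    if h[3]>=0:
        e=cv2.fitEllipse(q);h0=plane([e[0]])[0];print("hole px",e[0],"tool",h0.round(4),"world",(p+M@h0).round(4),"span",(a.max(0)-a.min(0)).round(4))
    else:
        y,z=a[:,1],a[:,2];yy=np.linspace(y.min()+.02,y.max()-.02,15); b=[z[abs(y-t)<.004].max() for t in yy]; print("bottom",np.polyfit(yy,b,1).round(4),"y",y.min().round(4),y.max().round(4))
S=c
t9=dict(np.load("v9.npz"));t9.pop('im')
k=lambda u,v:[400+u/3.3,190+v/3.3]
np.set_printoptions(precision=4,suppress=True)
W=r.get_calibration("wrist")
for uv in([382,288],[380,288],[382,287]): print("tri wrist",tri([(t9,[409.4,188.2]),(W,uv)]), "3v",tri([(t9,[409.4,188.2]),(W,uv),(S,[400+231/3.3,220+139/3.3])]))
```

```text
bottom [0.0366 0.127 ] y -0.066 0.0974
hole px (479.84246826171875, 337.1902770996094) tool [-0.003   0.0596  0.11  ] world [ 0.5156 -0.068   0.1803] span [0.     0.049  0.0233]
hole px (459.1955871582031, 278.1380920410156) tool [-0.003   0.0172  0.0289] world [ 0.5027 -0.0275  0.2614] span [0.     0.0277 0.0282]
tri wrist (array([ 0.5394, -0.0146,  0.2634]), [np.float64(0.00034884426561131165), np.float64(0.0003488442656110603)]) 3v (array([ 0.5392, -0.0145,  0.2648]), [np.float64(0.000513652349558823), np.float64(0.00039392387820343566), np.float64(0.00043683958803241774)])
tri wrist (array([ 0.5385, -0.0147,  0.2644]), [np.float64(0.00020908931131207278), np.float64(0.00020908931131225132)]) 3v (array([ 0.5385, -0.0147,  0.2651]), [np.float64(0.00011127521549242879), np.float64(0.0005231818598430975), np.float64(0.0005952262204961393)])
tri wrist (array([ 0.5398, -0.0147,  0.2614]), [np.float64(0.0002670303672862894), np.float64(0.0002670303672860842)]) 3v (array([ 0.5392, -0.0143,  0.2645]), [np.float64(0.0005701213776332818), np.float64(0.0006400096248013637), np.float64(0.0006286252871732593)])
```

View pics/w10c.png

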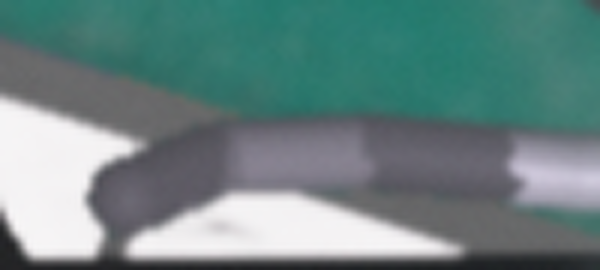

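```bash
python3 -m jog '[[0.003,-0.001,0.0018,0,1],[0.006,0,0,0,1],[0.007,0,0,0,1],[0.007,0,0,0,1],[0.007,0,0,0,1],[0.007,0,0,0,1],[0.007,0,0,0,1],[0.007,0,0,0,1],[0.006,0,0,0,1],[0.0035,0,0,0,1],[0,0,0,0,1],[0,0,0,0,1]]'
python3 - <<'E'
from h import *
F=[]
for i in range(4):
    s=r.get_state();F.append(s['contact_force']);im=r.snapshot("scene")
print(np.mean(F,0),s['tool_pos'],s['clock'])
cv2.imwrite("pics/s11.png",cv2.resize(im[190:390,400:600],None,fx=3,fy=3,interpolation=cv2.INTER_CUBIC)[:,:,::-1])
im=r.snapshot("wrist");cv2.imwrite("pics/w11.png",im[:,:,::-1])
E
```

```text
clock: 14.4
tool_pos: [0.5573, 0.0093, 0.2882]
eef_rot: [0.988, 0.154, -0.0, -0.0]
contact_force: [-0.0, -0.4, -1.0]
opening: 0.061
[ 0.20205716  0.13622702 -1.8766077 ] [0.55730888 0.00926181 0.28836971] 14.55
```

View pics/s11.png

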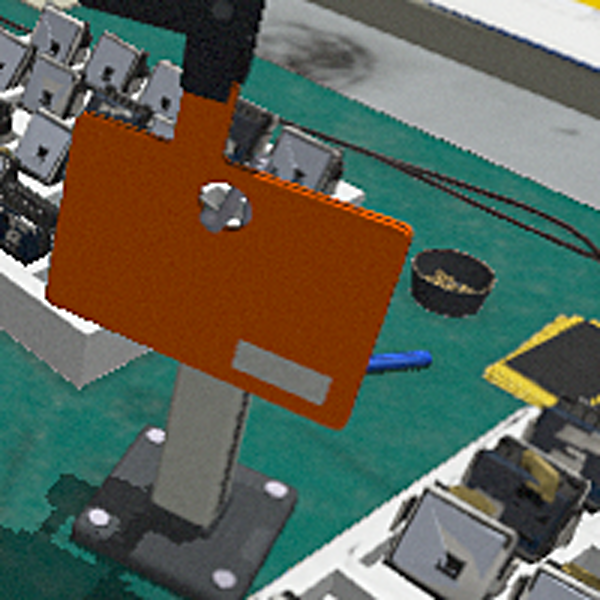

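View pics/w11.png

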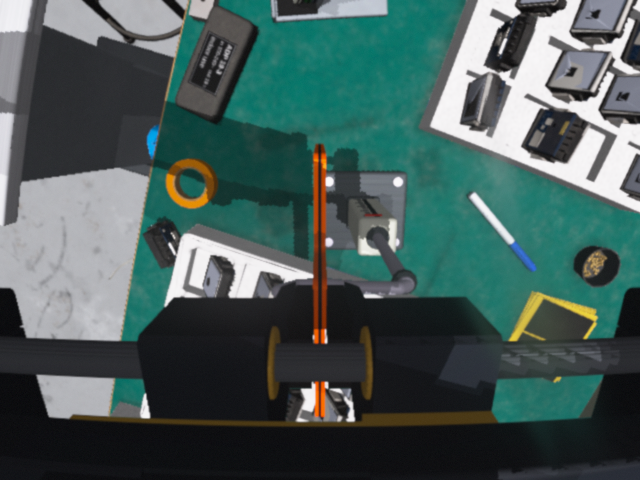

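```bash
python3 - <<'E'
import cv2
im=cv2.imread("pics/s11.png");cv2.imwrite("pics/s11c.png",cv2.resize(im[150:260,160:300],None,fx=4,fy=4,interpolation=cv2.INTER_CUBIC))
E
python3 -m jog '[[0,0,0.002,0,1],[0,0,0.004,0,1],[0,0,0.004,0,1],[0,0,0.003,0,1],[0,0,0.002,0,1],[0,0,0.002,0,1],[0,0,0.002,0,1],[0,0,0.002,0,1],[0,0,0,0,1]]'
python3 - <<'E'
from h import *
F=[]
for i in range(6):
    s=r.get_state();F.append(s['contact_force']);im=r.snapshot("scene")
print(np.mean(F,0),np.std(F,0),s['moment'],s['tool_pos'],s['clock'])
cv2.imwrite("pics/s12.png",cv2.resize(im[190:390,400:600],None,fx=3,fy=3,interpolation=cv2.INTER_CUBIC)[:,:,::-1])
E
```

```text
clock: 15.55
tool_pos: [0.5575, 0.0094, 0.2671]
eef_rot: [0.988, 0.154, -0.0, -0.0]
contact_force: [-0.2, -0.2, -1.0]
opening: 0.059
[-0.11212662 -0.00929609 -1.48860939] [0.39413515 0.32034065 0.30381239] [-0.00214078  0.09148618 -0.03898958] [0.55761233 0.0094101  0.26742208] 15.8
```

View pics/s11c.png

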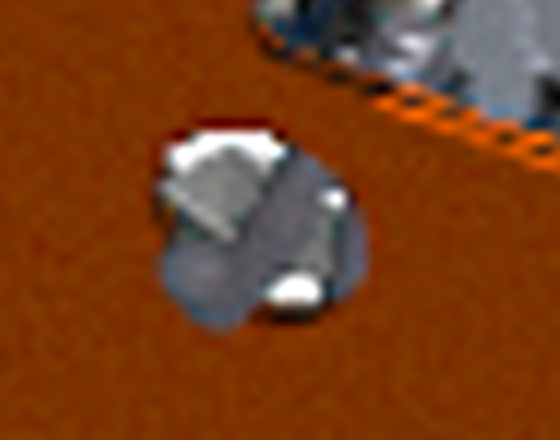

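View pics/s12.png

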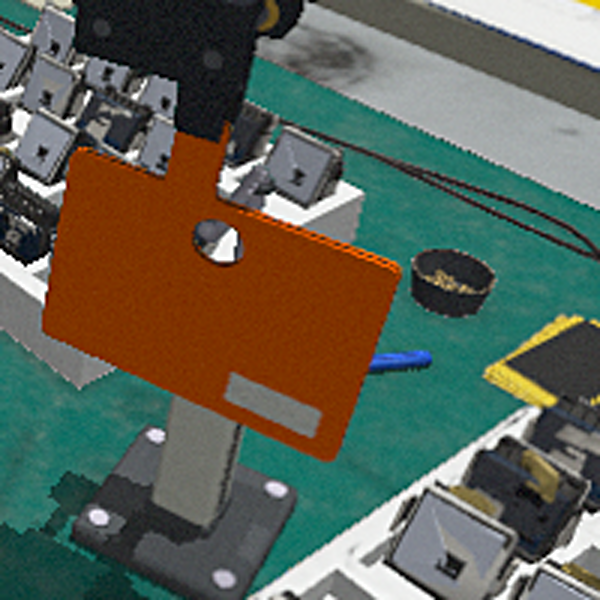

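Run:
```python
import cv2
im=cv2.imread("pics/s12.png");cv2.imwrite("pics/s12c.png",cv2.resize(im[190:300,150:290],None,fx=4,fy=4,interpolation=cv2.INTER_CUBIC))
```

```text
(no output)
```

View pics/s12c.png

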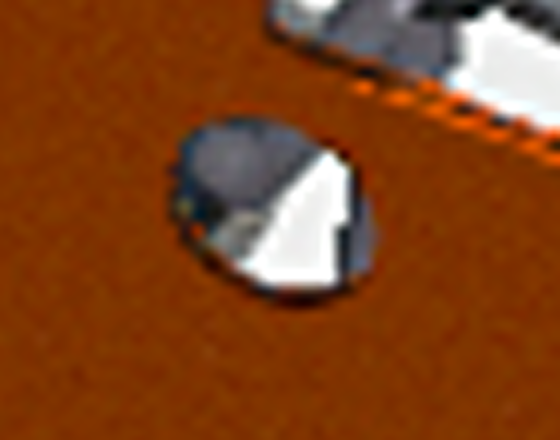

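Run:
```python
from h import *
from scipy.spatial.transform import Rotation as Ro
s=r.get_state();M=Ro.from_quat(s['eef_rot']).as_matrix();p=s['tool_pos']
f=lambda P:((proj("scene",P)-[400,190])*3-[150,190])*4
for d in(0,.003,.0055,.008): print(d,f([[.539,-.0146,.2645-d]]).round(0))
print("hole",f([p+M@[-.003,.0172,.0289]]).round(0), "rim pts",f([p+M@[-.003,.0172+.013*np.cos(a),.0289+.013*np.sin(a)] for a in np.arange(0,6.2,.785)]).round(0).tolist())
```

```text
0 [[235. 109.]]
0.003 [[231. 131.]]
0.0055 [[227. 149.]]
0.008 [[224. 167.]]
hole [[268. 204.]] rim pts [[375.0, 242.0], [330.0, 293.0], [250.0, 291.0], [182.0, 239.0], [164.0, 167.0], [207.0, 115.0], [287.0, 114.0], [357.0, 167.0]]
```

```bash
python3 -m jog '[[0,0,0.001,0,1],[0,0,0.002,0,1],[0,0,0.002,0,1],[0,0,0.002,0,1],[0,0,0.002,0,1],[0,0,0.002,0,1],[0,0,0.002,0,1],[0,0,0.002,0,1],[0,0,0.001,0,1],[0,0,0,0,1],[0,0,0,0,1]]'
python3 - <<'E'
from h import *
F=[]
for i in range(10):
    s=r.get_state();F.append(np.r_[s['contact_force'],s['moment']]);im=r.snapshot("scene")
print(np.mean(F,0).round(2),np.std(F,0).round(2),s['tool_pos'],s['clock'])
cv2.imwrite("pics/s13.png",cv2.resize(im[190:390,400:600],None,fx=3,fy=3,interpolation=cv2.INTER_CUBIC)[:,:,::-1])
E
```

```text
clock: 16.95
tool_pos: [0.5576, 0.0094, 0.2514]
eef_rot: [0.988, 0.154, 0.0, -0.0]
contact_force: [0.1, -0.4, -0.5]
opening: 0.062
[-0.09  0.22 -0.39  0.02  0.07  0.  ] [0.44 0.48 0.43 0.04 0.03 0.03] [0.55757046 0.00941312 0.25134643] 17.4
```

View pics/s13.png

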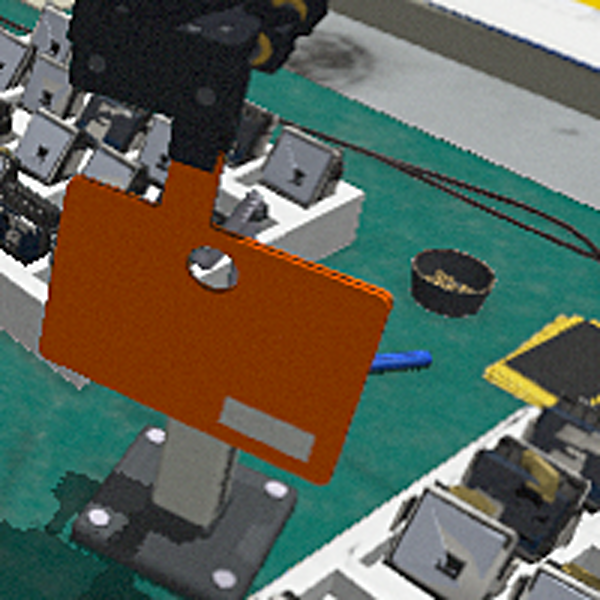

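```bash
python3 -m jog '[[0,0,0.001,0,1],[0,0,0.0015,0,1],[0,0,0.0015,0,1],[0,0,0.0015,0,1],[0,0,0.001,0,1],[0,0,0,0,1],[0,0,0,0,1]]'
python3 - <<'E'
from h import *
F=[]
for i in range(24):
    s=r.get_state();F.append(np.r_[s['contact_force'],s['moment']]);im=r.snapshot("scene" if i%2 else "wrist")
    if i==22: cv2.imwrite("pics/w14.png",im[:,:,::-1])
print(np.mean(F,0).round(3),(np.std(F,0)/24**.5).round(3),s['tool_pos'],s['clock'])
cv2.imwrite("pics/s14.png",cv2.resize(im[230:310,440:520],None,fx=7,fy=7,interpolation=cv2.INTER_CUBIC)[:,:,::-1])
E
```

```text
clock: 18.15
tool_pos: [0.5576, 0.0094, 0.2448]
eef_rot: [0.988, 0.154, 0.0, -0.0]
contact_force: [0.1, 0.8, -0.2]
opening: 0.057
[-0.216  0.459 -0.025  0.051  0.075 -0.011] [0.083 0.052 0.105 0.007 0.007 0.007] [0.55753008 0.00938017 0.24481872] 19.3
```

View pics/s14.png

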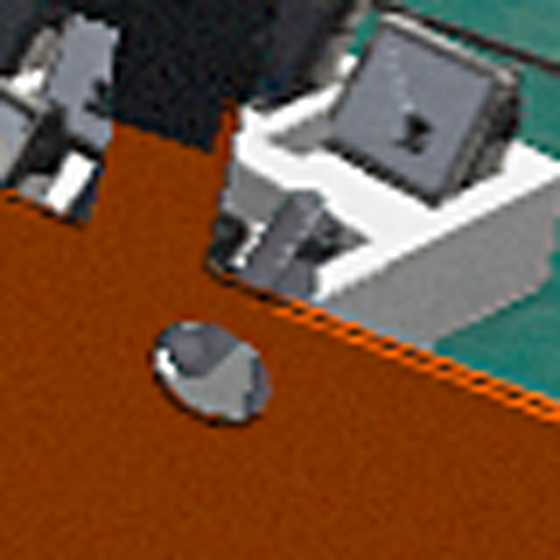

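View pics/w14.png

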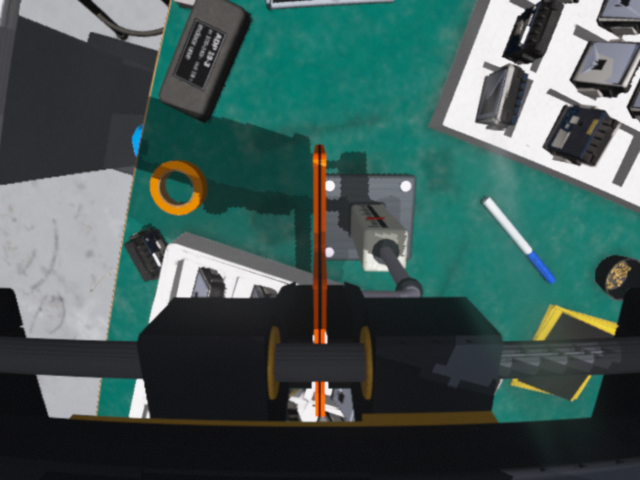

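```bash
python3 -m jog '[[0,0,0.001,0,1],[0,0,0,0,1],[0,0,0,0,1],[0,0,0,0,1]]' 10
python3 -m jog '[[0,0,0,0,1],[0,0,0,0,1],[0,0,0,0,1],[0,0,0,0,1]]' 4
python3 -m jog '[[0,0,0,0,0.93],[0,0,0,0,0.92],[0,0,0,0,0.91],[0,0,0,0,0.9],[0,0,0,0,0.88],[0,0,0,0,0.86],[0,0,0,0,0.84],[0,0,0,0,0.84],[0,0,0,0,0.84]]'
python3 - <<'E'
from h import *
s=r.get_state();print(s['tool_pos'],s['contact_force'],s['clock'],s['opening']*88)
for i in range(3):
    im=r.snapshot("scene")
    if i!=1:cv2.imwrite(f"pics/s15_{i}.png",cv2.resize(im[190:390,400:600],None,fx=3,fy=3,interpolation=cv2.INTER_CUBIC)[:,:,::-1])
im=r.snapshot("wrist");cv2.imwrite("pics/w15.png",im[:,:,::-1])
E
```

```text
clock: 19.75
tool_pos: [0.5576, 0.0094, 0.2438]
eef_rot: [0.988, 0.154, 0.0, -0.0]
contact_force: [-0.5, 0.5, -0.1]
opening: 0.063
clock: 20.15
tool_pos: [0.5576, 0.0094, 0.2438]
eef_rot: [0.988, 0.154, 0.0, -0.0]
contact_force: [0.9, 0.3, -0.1]
opening: 0.067
clock: 21.05
tool_pos: [0.5576, 0.0094, 0.2438]
eef_rot: [0.988, 0.154, 0.0, -0.0]
contact_force: [0.5, -0.1, -0.2]
opening: 0.159
[0.557573   0.00940068 0.24382842] [ 0.46500037 -0.08330576 -0.24492927] 21.05 13.995231642378045
```

View pics/s15_2.png

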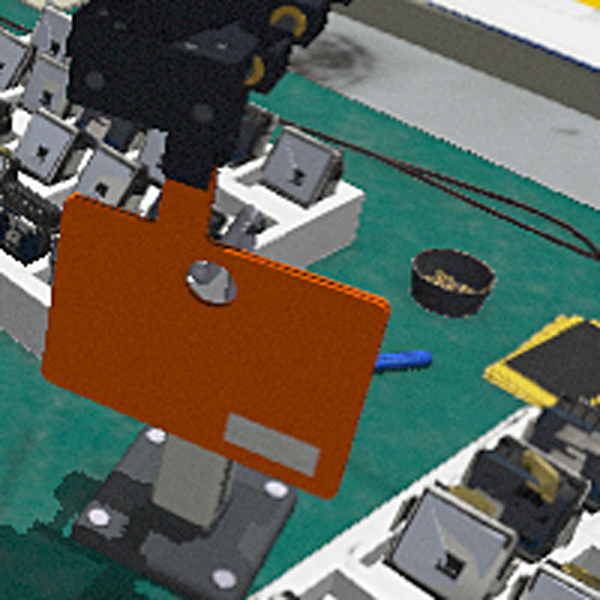

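View pics/w15.png

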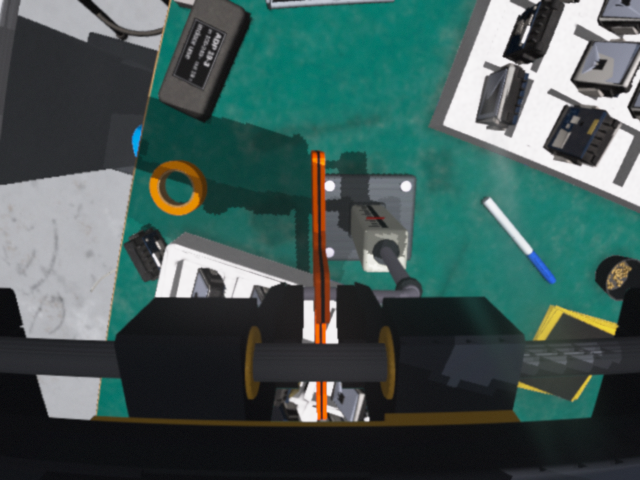

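```bash
python3 -m jog '[[0,0,0,0,0.8],[0,0,-0.003,0,0.8],[0,0,-0.005,0,0.8],[0,0,-0.007,0,0.8],[0,0,-0.009,0,0.75],[0,0,-0.01,0,0.75],[0,0,-0.01,0,0.75],[0,0,-0.012,0,0.7],[0,0,-0.014,0,0.6],[0,0,-0.014,0,0.6],[0,0,-0.012,0,0.5],[0,0,-0.008,0,0.5],[0,0,-0.004,0,0.5]]'
python3 - <<'E'
from h import *
for i in range(6):
    im=r.snapshot("scene")
    if i in(0,5):cv2.imwrite(f"pics/s16_{i}.png",cv2.resize(im[150:400,220:600],None,fx=2,fy=2,interpolation=cv2.INTER_CUBIC)[:,:,::-1])
    if i:print(abs(im.astype(int)-q)[200:390,410:540].max(2).__gt__(40).sum())
    q=im.astype(int)
im=r.snapshot("top");cv2.imwrite("pics/t16.png",im[:,:,::-1])
s=r.get_state();print(s['tool_pos'],s['contact_force'],s['clock'],s['opening']*88)
E
```

```text
clock: 22.55
tool_pos: [0.5579, 0.0094, 0.3529]
eef_rot: [0.988, 0.154, 0.001, 0.0]
contact_force: [0.5, 0.0, -0.6]
opening: 0.5
3
1
8
9
6
[0.55722282 0.00940214 0.35123307] [-0.20643115 -1.00251305  1.16051906] 22.9 44.2299784674734
```

View pics/s16_5.png

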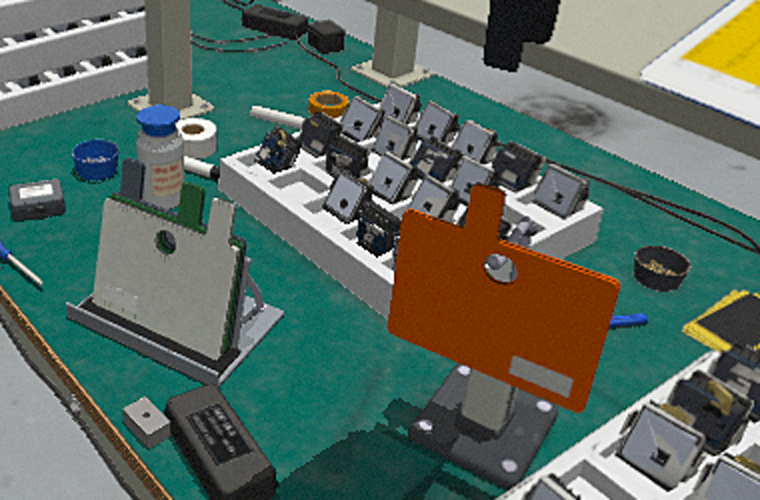

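View pics/t16.png

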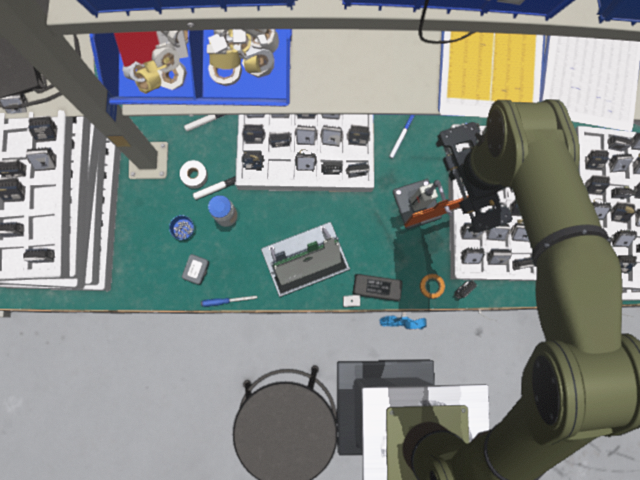

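```bash
python3 -m jog '[[0,0,-0.01,0,0.5],[0,0,-0.01,0,0.5],[0,0,-0.01,0,0.5],[0,0,0,0,0.5],[0,0,0,0,0.5],[0,0,0,0,0.5],[0,0,0,0,0.5],[0,0,0,0,0.5],[0,0,0,0,0.5],[0,0,0,0,0.5],[0,0,0,0,0.5],[0,0,0,0,0.5],[0,0,0,0,0.5],[0,0,0,0,0.5],[0,0,0,0,0.5],[0,0,0,0,0.5],[0,0,0,0,0.5],[0,0,0,0,0.5],[0,0,0,0,0.5],[0,0,0,0,0.5]]'
python3 - <<'E'
from h import *
A=[]
for i in range(8):
    im=r.snapshot("scene");A.append(im.astype(int))
    hsv=cv2.cvtColor(im,cv2.COLOR_RGB2HSV);m=((hsv[...,0]<14)&(hsv[...,1]>180)&(hsv[...,2]>90));m[:,:400]=0;m[:200]=0
    print(np.argwhere(m).mean(0).round(2),m.sum())
cv2.imwrite("pics/s17.png",cv2.resize(im[230:390,400:540],None,fx=3.7,fy=3.7,interpolation=cv2.INTER_CUBIC)[:,:,::-1])
a=cv2.imread("pics/s9.png")[:,:,::-1].astype(int)
for n,(x0,y0,x1,y1) in dict(stack=(250,225,350,345),brick=(295,335,365,412),case=(220,235,256,262),bottle=(284,200,315,235)).items(): print(n,(abs(a-A[-1])[y0:y1,x0:x1].max(2)>50).sum())
b=cv2.imread("pics/scene0.png")[:,:,::-1].astype(int)
for n,(x0,y0,x1,y1) in dict(whitefoot=(262,290,350,345),brick=(295,335,365,412),case=(220,235,256,262),bottle=(284,200,315,232)).items(): print(n,(abs(b-A[-1])[y0:y1,x0:x1].max(2)>50).sum())
print(r.get_state()['clock'])
E
```

```text
clock: 24.9
tool_pos: [0.5576, 0.0094, 0.3818]
eef_rot: [0.988, 0.154, 0.0, -0.0]
contact_force: [0.3, 0.2, 0.6]
opening: 0.502
[300.24 468.73] 6957
[300.28 468.82] 6949
[300.26 468.66] 6950
[300.3 468.7] 6947
[300.29 468.76] 6949
[300.27 468.76] 6936
[300.29 468.71] 6961
[300.3  468.74] 6939
stack 0
brick 107
case 0
bottle 0
whitefoot 61
brick 6
case 0
bottle 1
25.3
```

View pics/s17.png

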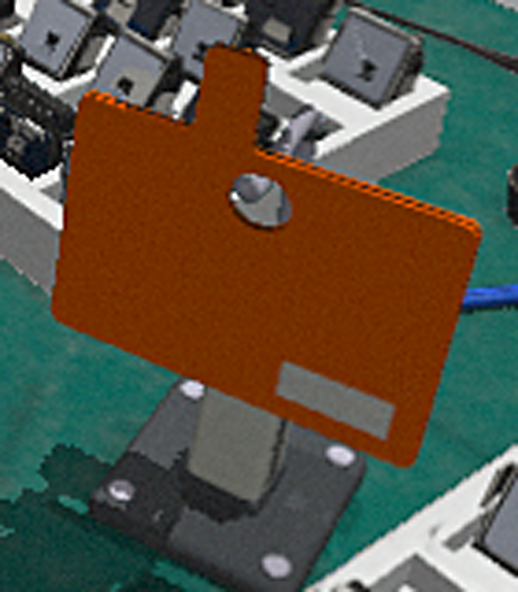

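The panel hangs still on the hook, with its centroid steady to 0.1 px. The stack and the bystanders show no visible change, and the gripper is well clear. I'm handing it in.

```bash
python3 -c "
from plant import r
print(r.finish_job(), r.get_state()['clock'])"
```

```text
the job is handed in; nothing more can be done
the job is handed in; nothing more can be done
```

The orange panel is hanging free and still on the scale hook, and I handed the job in at about 25 s of the 56 s allowed.

**What I did:**
- I gripped the tab at 8 N and drew the panel out along its 12° lean.
- I tightened the grip to 25 N for the carry and passed the hole over the hook tip.
- I lowered the panel slowly until the wrist felt almost no load (about 0 ± 0.1 N). By my estimate the hook was then about 29 mm down, which puts the weight at about 1.8–1.9 N (about 0.19 kg).
- I then opened the fingers slowly and rose straight up, clear of the panel.

**Last checks:**
- **Panel:** its position in the picture stayed within about 0.1 px over eight frames, with the hook through the hole and the gripper about 120 mm above.
- **Stack:** the other three panels stand in the stand, and that part of the picture has not changed since I finished drawing the orange one out.
- **Bystanders:** the bottle, brick and case show no real change from the first picture.

**Not perfect:**
- As the fingers closed, the tab's top, with the white panel on it, moved about 2.5 mm forward. I moved it back before lifting.
- With the orange panel gone, the white one leans about 6 mm further back against the green. That accounts for the small difference (61 px) from the first picture around its foot.
- The brick showed 107 changed pixels against a mid-job picture but only 6 against the first. I put that down to the arm's shadow.
- I did not measure the hook's travel or speed directly. The depth comes from the tool height, and the lowering was at most about 0.04 m/s.

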